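# Unload the edged lenses from the rotary feeder and restart it

## Robot

A 7-joint arm with a two-finger parallel gripper is mounted at the origin on the work surface. World frame = base frame: x ahead of the robot, y to its left, z up, the work surface at z = 0. Lengths are in mm, angles in degrees, forces in N, time in s.
With the tool pointing down it reaches from about 400 to 850 mm from the base axis. Payload 4.5 kg.
Tool frame: the origin (TCP) lies at the very end of the fingers, on their centre line; the grasp point (between the pads) lies 19 mm behind it; z points along the fingers, y is the direction in which the jaws open and shut (so a half turn about z gives the same grasp; the last joint's range is limited). The gripper opens to 88 mm and grips with 3 to 60 N. Pads are 18 mm wide; open, the fingers measure 123 mm over their backs; the gripper's body (75 mm by 187 mm) begins 45 mm behind the grasp point.
Start: joints at [-65.042, 39.483, -11.15, 89.685, 9.013, 51.709, -12.324], TCP at [244.406, 575.256, 238.743] pointing down, gripper open.
Joint ranges: [-172.22, 172.22], [-26.19, 119.32], [-84.43, 86.54], [7.71, 146.69], [-57.33, 237.33], [2.42, 119.75], [-152.13, 152.13]. Speed limits (degrees/s): [147.25, 147.25, 180, 180, 180, 180, 180].

## Interface

Orientations are given as [roll, pitch, yaw] about the fixed x, y, z axes, in that order (R = Rz(yaw) Ry(pitch) Rx(roll)).
In Python, from workcell import sensors, imaging, order gives the robot as it stands. The module is installed in compiled form; this text tells all that it offers.
- The arm moves only by the shell command python3 -m creep 'ROWS'. ROWS is a JSON object of lists of equal length, an entry for each row: "delta_pos": the shift along the tool's x, y, z in units of 200 mm (1.0 is 200 mm), a list of three; "roll": the turn about the tool's z in units of pi/2 rad (1.0 is pi/2 rad); "gripper": the opening in per cent of the stroke, from 0 (shut) to 100 (fully open). In form: {"delta_pos": [[x, y, z], ...], "roll": [roll, ...], "gripper": [gripper, ...]}. A call has exactly 10 rows; each row shifts and turns the commanded pose from where the row before left it, along the tool's axes as they then stand; what a row does not reach is not made up. A row lasts 1/12 s, in which the tool goes at most 41.7 mm and 7.16 degrees, less where a joint would pass 70% of its speed; a pose out of reach is approached as far as the arm can. A call with a number of a shift or a turn outside -1 to 1 is refused whole. A call with a gripper value outside its range is refused whole. The fingers move at their own pace and stop on an object; the grip force is fixed at half the most. Time passes only in rows, so rows that do not move let the fingers close, or fill a call up. It gives the time, the measured TCP pose, the force and the opening at its end, in the units of the state.
- sensors.observe(): the state, without advancing time (a new reading comes with each control period).
- imaging.grab_frame(name): name is "scene" or "top" or "wrist"; returns (picture, depth): 480x640x3 uint8, red, green, blue; 480x640 float32, mm along the optical axis (not along the pixel's ray), 0 where there is no reading.
- imaging.camera_params(name): a dict with "intrinsics" (3x3 intrinsics, pixels), "xyz" and "orientation" of the camera in the world. Camera axes: x right, y up, looking along -z (the intrinsics and any distortion apply to the point x, -y, -z); pixel columns grow to the right and rows downward; lengths in mm; the calibration is good to about 2 mm. A picture is of the moment at which its call begins: read the wrist's pose just before it. camera_params takes no time and is no camera call; for the wrist camera it gives the pose at the moment of the call.
- order.close_job(): hands the job in, once; it reports no verdict.
The state is a dict: "time_s": time; "joints": joint angles; "dq": joint speeds; "effort": joint torques, N m; "eef_pos": TCP position; "ee_rot": TCP orientation; "ft_force": force on the tool from outside, world axes, zero at the start; "torque": the same for the moment, N m; "width": finger opening in mm.
Only numpy, scipy, OpenCV 4.12 (cv2) and the standard library are available. Lean on these libraries where they do the work, as an engineer would, in place of code of your own. Each camera call takes 0.05 s, during which the arm holds its last target.

## Task

The edger has finished some of its lenses: unload them and start it again. Turn the feeder's drum by its knob to bring each edged lens (already cut to the oblong frame shape) to the window in the clear hood, take it out by its block and lay it flat, block up, in a compartment of its own in the job tray; leave the round uncut lenses in their pockets, and the other things on the bench where they are. When every edged lens is in the tray, press the large round start key gently, just until you feel it click, and let go at once without bearing down on its stop.

Things in the scene. Friction and masses are not known exactly. Their poses are not given: they have to be found in the camera images.
- feeder: White bench-top rotary lens feeder, fixed: housing 320 x 320 mm, top 55 mm above the bench, with a control panel at its right front (-x, -y) and a tunnel to the edger at its back. Origin: on the bench under the drum's axis; its -x is the front, towards the robot, where the window is; z up.
- hood_top (a point): On the drum's axis at the height of the hood's flat top, 116 mm above the bench. The clear hood (radius 155 mm, underside at 112 mm) covers the drum on all sides except the window, a sector 36 degrees either side of the feeder's -x, from 46 mm off the axis outwards; lenses under the hood cannot be lifted out.
- drum (a joint): Black drum, 274 mm across, turning without end about the feeder's vertical axis: radians, growing anticlockwise seen from above. It turns both ways by hand (about 0.06 N m) and stays where it is left. Six pockets 60 degrees apart on a circle of 95 mm radius; it reads 0 at the start, whichever way the drum then stands (see point pocket0). Some may be empty.
- pocket0 (a point): Middle of pocket 0's rubber seat, which is 44 mm across and 70 mm above the bench; as in every pocket, three pins 6 mm thick, rising to 79 mm above the bench, stand round it 37 mm from its centre.
- drum_knob (a point): Top centre of the drum's knob, 146 mm above the bench on the drum's axis, above the hood. The knob is an upright bar 56 mm long, 13 mm thick and 26 mm high (from 120 to 146 mm above the bench) that turns with the drum; this point's x axis lies along the bar and points to pocket 0.
- window (a point): Point where a pocket's seat stands when it faces the middle of the window: 95 mm in front of the drum's axis, 70 mm above the bench. A lens within some 8 degrees of it can be lifted straight up through the window. Here fingers should close across (along the feeder's y) so that they and the gripper clear the hood and the knob.
- start_key: Large round start key on the control panel, 24 mm across, pressed straight down. A tactile dome: the force climbs to about 4.7 N at 1.6 mm of travel, gives way (the click) and falls to about 1.3 N at 3.8 mm, where its firm stop is; it springs back when released. Bearing down on it with over 8 N counts as mashing it against the stop. Origin: 8 mm below its flat top, 57 mm above the bench at rest.
- start_key_top (a point): Centre of the start key's flat top, 65 mm above the bench when at rest; the two small grey keys beside it (15 mm) are not used.
- edged1: Edged lens: cut to an oblong frame shape 52 x 38 mm, 5 mm thick, clear; about 34 g; at the start it lies on a pocket's seat. On it stands a white plastic block: flange 26 mm across, 5 to 9 mm above the origin, then a grip stem 18 mm across, 9 to 31 mm above it; take it by the stem. None if absent. Origin: centre of the underside, z up through the block.
- edged2: Edged lens: cut to an oblong frame shape 52 x 38 mm, 5 mm thick, clear; about 34 g; at the start it lies on a pocket's seat. On it stands a white plastic block: flange 26 mm across, 5 to 9 mm above the origin, then a grip stem 18 mm across, 9 to 31 mm above it; take it by the stem. None if absent. Origin: centre of the underside, z up through the block.
- edged3: Edged lens: cut to an oblong frame shape 52 x 38 mm, 5 mm thick, clear; about 34 g; at the start it lies on a pocket's seat. On it stands a white plastic block: flange 26 mm across, 5 to 9 mm above the origin, then a grip stem 18 mm across, 9 to 31 mm above it; take it by the stem. None if absent. Origin: centre of the underside, z up through the block.
- edged4: Edged lens: cut to an oblong frame shape 52 x 38 mm, 5 mm thick, clear; about 34 g; at the start it lies on a pocket's seat. On it stands a white plastic block: flange 26 mm across, 5 to 9 mm above the origin, then a grip stem 18 mm across, 9 to 31 mm above it; take it by the stem. None if absent. Origin: centre of the underside, z up through the block.
- uncut1: Round uncut lens, 64 mm across, 5 mm thick, clear, to be left in its pocket, where it lies on the seat; it bears the same white block as an edged lens. None if absent. Origin: centre of the underside, z up through the block.
- uncut2: Round uncut lens, 64 mm across, 5 mm thick, clear, to be left in its pocket, where it lies on the seat; it bears the same white block as an edged lens. None if absent. Origin: centre of the underside, z up through the block.
- tray: Orange plastic job tray, loose, 190 (x) x 240 (y) mm, 34 mm high, walls and floor 4 mm; low dividers (top 16 mm above the bench) part it into four compartments of 89 x 114 mm. Origin: centre of the underside, z up.
- tray_c0 (a point): Centre of a tray compartment's floor, 4 mm above the tray's underside.
- tray_c1 (a point): Centre of a tray compartment's floor, 4 mm above the tray's underside.
- tray_c2 (a point): Centre of a tray compartment's floor, 4 mm above the tray's underside.
- tray_c3 (a point): Centre of a tray compartment's floor, 4 mm above the tray's underside.
- spray: Spray bottle, 52 mm across, 150 mm high; bystander.
- lens_box: Small cardboard lens box, 75 x 75 x 24 mm; bystander.
- driver: Small screwdriver, 150 mm long, lying on the bench; bystander.
Mind the look-alikes: they are no part of the job. Leave any blue or yellow look-alike of the uncut2 alone.

How it is judged:
By the outcome, as a careful person would: the job done as asked, in the order asked, and still so for the second after the job is handed in, with the robot touching nothing.
Of edged1, edged2, edged3, edged4 only 3 to 4 are there at a start; the rules pass over those that are not, and their reading is None.
Of uncut1, uncut2 only 1 to 2 are there at a start; the rules pass over those that are not, and their reading is None.
At some moment in a run one of tray may be knocked a few centimetres aside while the robot is not near it.
Once in a run the grip may slacken for a moment while it holds something.
It also fails if it takes over 210 s, if anything falls off the work surface, if the arm or the gripper's body presses on something with over 40 N, if the wrist force passes 120 N, or if a joint passes its speed limit or range.

## Working session

There is one attempt and no reset: what is moved stays moved. The work goes in short steps, Python scripts to look and compute and a shell command to move; the robot and the scene stay as the last step left them, time stands still between calls to the robot, and variables do not carry over. Pictures are saved under pics/ and viewed, and the job is handed in when it is done.

```bash
mkdir -p pics; cat > h.py <<'E'
import numpy as np,cv2
from scipy.spatial.transform import Rotation as R
from workcell import sensors,imaging,order
def grab(name,fn=None):
    p=imaging.camera_params(name); im,d=imaging.grab_frame(name)
    if fn: cv2.imwrite('pics/'+fn+'.png',im[:,:,::-1])
    np.savez('pics/'+(fn or name)+'.npz',im=im,d=d,K=p['intrinsics'],t=p['xyz'],o=p['orientation'])
    return im,d,p
def load(fn):
    z=np.load('pics/'+fn+'.npz'); return z
def rot(o):
    o=np.array(o); return o if o.shape==(3,3) else R.from_euler('xyz',o,degrees=True).as_matrix()
def px(z,u,v,h=None):
    K=z['K'];r=np.array([(u-K[0,2])/K[0,0],-(v-K[1,2])/K[1,1],-1.]);w=rot(z['o'])@r;t=z['t']
    if h is None:
        s=z['d'][int(v),int(u)]
    else: s=(h-t[2])/w[2]
    return t+s*w
def proj(z,P):
    c=rot(z['o']).T@(np.array(P)-z['t']);K=z['K'];return K[0,0]*c[0]/-c[2]+K[0,2],-K[1,1]*c[1]/-c[2]+K[1,2]
def crop(fn,x0,y0,x1,y1,out,s=4):
    im=cv2.imread('pics/'+fn+'.png')[y0:y1,x0:x1];cv2.imwrite('pics/'+out+'.png',cv2.resize(im,None,fx=s,fy=s,interpolation=cv2.INTER_CUBIC))
E
python3 - <<'E'
from h import *
for n in ['scene','top','wrist']:
    im,d,p=grab(n,n+'0');print(n,p)
print(sensors.observe())
E
```

```text
scene {'intrinsics': array([[446.03509025,   0.        , 321.6782959 ],
       [  0.        , 446.03509025, 235.14209116],
       [  0.        ,   0.        ,   1.        ]]), 'xyz': array([949.79091671, 436.8133537 , 970.048378  ]), 'orientation': array([3.61673056e+01, 4.82013169e-02, 1.41444254e+02])}
top {'intrinsics': array([[597.61536405,   0.        , 324.05271987],
       [  0.        , 597.61536405, 239.46203253],
       [  0.        ,   0.        ,   1.        ]]), 'xyz': array([ 465.77566646,  -34.18081843, 1452.93298117]), 'orientation': array([  3.14650528,  -0.25425715, -89.71184186])}
wrist {'intrinsics': array([[376.37853795,   0.        , 319.16892793],
       [  0.        , 376.37853795, 240.80814172],
       [  0.        ,   0.        ,   1.        ]]), 'xyz': array([175.74444624, 604.00381159, 384.96865823]), 'orientation': array([-16.63926088,   0.10979847,  66.95278622])}
{'time_s': 0.15, 'joints': array([-65.04006826,  39.52170616, -11.14548926,  89.72914976,
         9.01286182,  51.70876466, -12.32471473]), 'dq': array([-0.01791602, -0.20804394,  0.01173539, -0.2376727 , -0.01492475,
        0.14606852, -0.01165472]), 'effort': array([-1.90401894e-03, -5.27858448e+01, -1.26859769e+00, -1.53586149e+01,
       -5.24861331e-02,  3.91286885e-03,  1.24160024e-04]), 'eef_pos': array([244.29439715, 574.77737499, 238.10845198]), 'ee_rot': array([-1.79922348e+02,  5.86799373e-03,  1.56979829e+02]), 'ft_force': array([-0.4864988 , -0.40054124,  0.19618535]), 'torque': array([-0.00519658,  0.05051487, -0.04365121]), 'width': 88.25377324390625}
```

View pics/top0.png

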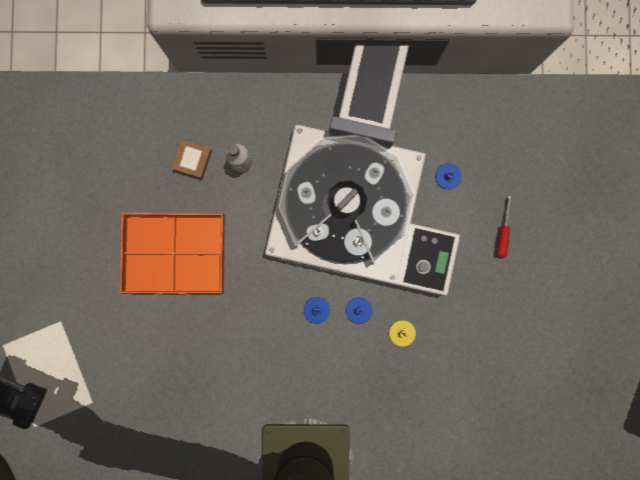

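View pics/scene0.png

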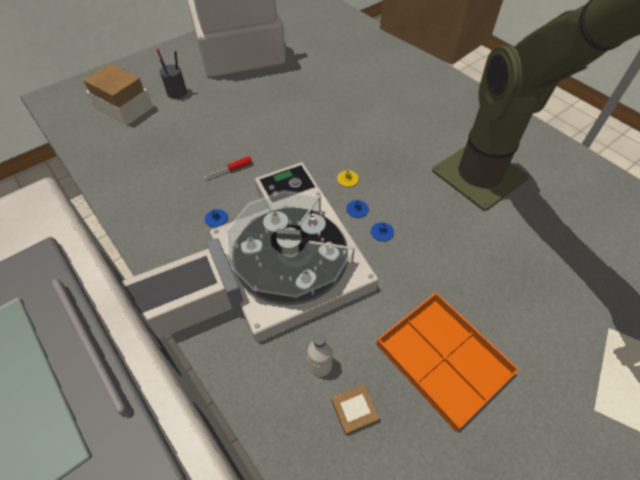

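```bash
python3 - <<'E'
from h import *
crop('top0',260,110,470,310,'c0',s=3.8/1.05)
z=load('top0')
# tray corners at rim z=34
for u,v in [(122,214),(224,213),(224,294),(121,294)]: print(px(z,u,v,34).round(1))
print('knob',px(z,347.5,200,146).round(1),'key',px(z,423,267,65).round(1))
for u,v in [(298,127),(425,153),(267,253),(446,293)]: print(px(z,u,v,55).round(1), z['d'][v,u])
E
```

```text
[602.  441.1  34. ]
[605.7 198.6  34. ]
[413.4 195.8  34. ]
[412.2 439.   34. ]
knob [624.8 -90.7 146. ] key [ 479.3 -270.    65. ]
[808.9  23.   55. ] 1416.5215
[ 748.6 -277.5   55. ] 1467.728
[510.2  93.3  55. ] 1402.634
[ 419.  -325.2   55. ] 1399.5989
```

View pics/c0.png

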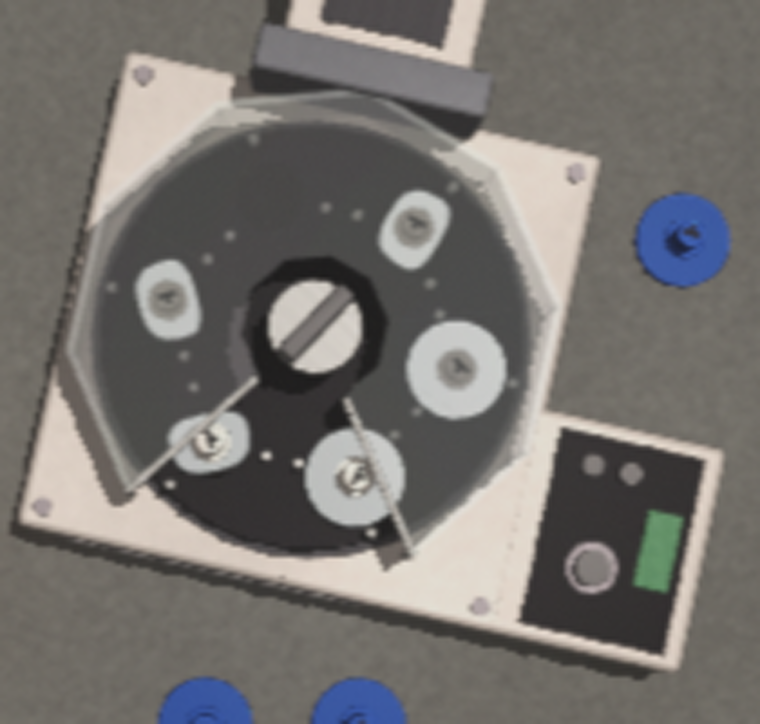

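```bash
cat >> h.py <<'E'
def go(x,y,z,yaw=None):
    s=sensors.observe();p=s['eef_pos'];Rm=rot(s['ee_rot']);d=Rm.T@(np.array([x,y,z])-p)/200
    yw=s['ee_rot'][2]; r=0
    if yaw is not None: r=-((yaw-yw+180)%360-180)/90
    print('t',s['time_s'].__round__(2),'pos',p.round(1),s['ee_rot'].round(1),'w',round(s['width'],1),'j7',s['joints'][6].round(1),'F',s['ft_force'].round(1));print('delta',d.round(4),'roll',round(r,4),'rows>=',np.ceil(max(np.linalg.norm(d)/.2,abs(r)/.078)))
E
python3 - <<'E'
from h import *
z=load('top0')
s=200*3.8/1.05/200
ax=px(z,260+315.5/s,110+325/s,146)
print('ax',ax)
for n,(u,v) in dict(UR=(413,224),L=(168,297),LL=(212,440),U1=(356,476),U2=(457,368)).items():
    u=260+u/s;v=110+v/s;P=px(z,u,v,101);d=P-ax;print(n,P.round(1),np.hypot(*d[:2]).round(1),np.degrees(np.arctan2(d[1],d[0])).round(1),px(z,u,v).round(1))
for u,v in [(347,200),(423,267),(173,253),(150,235)]: print(px(z,u,v).round(1))
# pins z79
for n,(u,v) in dict(p1=(266,455),p2=(298,463)).items(): print(px(z,260+u/s,110+v/s,79).round(1))
c=[px(z,260+u/s,110+v/s,55) for u,v in [(130,55),(599,157),(18,528),(676,668)]]
for P in c: print(P.round(1))
E
```

```text
ax [625.24478306 -90.02298107 146.        ]
UR [ 695.1 -153.2  101. ] 94.2 -42.2 [ 692.3 -151.8  117.2]
L [647.9   0.9 101. ] 93.7 76.0 [6.457e+02 4.000e-01 1.172e+02]
LL [558.  -27.3 101. ] 92.0 137.0 [557.8 -27.3 103.6]
U1 [ 535.9 -117.6  101. ] 93.5 -162.9 [ 536.  -117.8   97.8]
U2 [ 604.1 -180.9  101. ] 93.3 -103.1 [ 602.2 -178.9  119.1]
[624.9 -89.7 144.9]
[ 479.3 -270.2   64.2]
[510.1 321.   22.4]
[553.9 381.2   7.1]
[550.1 -61.6  79. ]
[545.1 -82.   79. ]
[813.2  28.   55. ]
[ 747.7 -278.7   55. ]
[503.4  97.9  55. ]
[ 415.4 -327.    55. ]
```

```bash
python3 -c "
from h import *
go(625,-90,238,137)"
```

```text
t 0.15 pos [244.3 574.8 238.1] [-179.9    0.   157. ] w 88.3 j7 -12.3 F [-0.5 -0.4  0.2]
delta [-3.0518 -2.3148  0.004 ] roll 0.222 rows>= 20.0
```

```bash
python3 -m creep '{"delta_pos":[[-0.15,-0.115,0],[-0.15,-0.115,0],[-0.15,-0.115,0],[-0.15,-0.115,0],[-0.15,-0.115,0],[-0.15,-0.115,0],[-0.15,-0.115,0],[-0.15,-0.115,0],[-0.15,-0.115,0],[-0.15,-0.115,0]],"roll":[0,0,0,0,0,0,0,0,0,0],"gripper":[60,60,60,60,60,60,60,60,60,60]}'
python3 -m creep '{"delta_pos":[[-0.15,-0.115,0],[-0.15,-0.115,0],[-0.15,-0.115,0],[-0.15,-0.115,0],[-0.15,-0.115,0],[-0.15,-0.115,0],[-0.15,-0.115,0],[-0.15,-0.115,0],[-0.15,-0.115,0],[0,0,0]],"roll":[0,0,0,0,0,0,0,0,0,0],"gripper":[60,60,60,60,60,60,60,60,60,60]}'
python3 -c "
from h import *
go(625,-90,238,137)"
```

```text
time_s: 0.98
eef_pos: [431.1, 244.5, 238.7]
ee_rot: [-180.0, -0.0, 157.0]
ft_force: [-0.3, -0.2, -0.5]
width: 53.3
time_s: 1.82
eef_pos: [600.8, -60.2, 238.0]
ee_rot: [-179.7, 0.3, 156.3]
ft_force: [0.8, -0.7, 0.8]
width: 53.1
t 1.82 pos [600.8 -60.2 238. ] [-179.7    0.3  156.3] w 53.1 j7 55.8 F [ 0.8 -0.7  0.8]
delta [-0.1708 -0.0875  0.0014] roll 0.2143 rows>= 3.0
```

```bash
python3 -c "
from h import *
grab('wrist','w1');s=sensors.observe();print(s['eef_pos'],s['joints'].round(1));print(load('w1')['t'],load('w1')['o'])"
```

```text
[599.1464647  -55.59418883 237.94359528] [  9.6  38.  -15.4  93.8  12.6  49.8  55.7]
[532.22354487 -29.37455337 384.66901289] [-16.90210805   0.29842868  66.25752579]
```

View pics/w1.png

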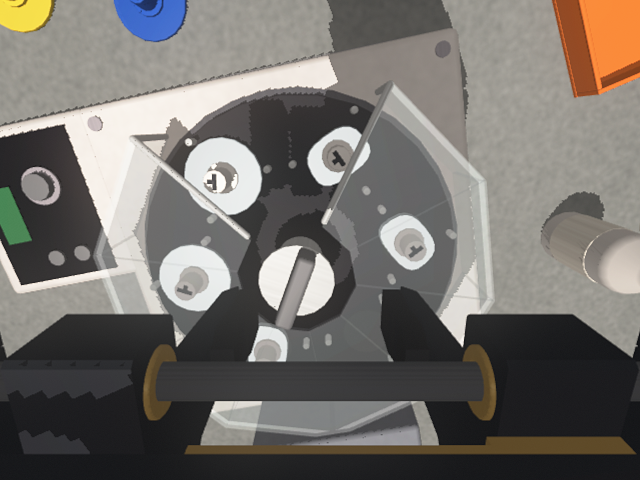

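```bash
python3 - <<'E'
from h import *
z=load('w1')
for n,u,v,h in [('U1',215,181,101),('LL',338,155,101),('L',411,244,101),('U2',184,286,101),('UR',266,349,101),('key',39,187,65),('knobA',309,253,146),('knobB',285,325,146)]:
    print(n,px(z,u,v,h).round(1))
crop('w1',80,60,500,360,'c1',s=1.9)
crop('w1',0,130,120,260,'c2',s=5)
E
```

```text
U1 [ 536.  -118.3  101. ]
LL [555.6 -26.1 101. ]
L [ 6.42e+02 -1.00e-01  1.01e+02]
U2 [ 601.5 -182.4  101. ]
UR [ 681.5 -146.8  101. ]
key [ 480.5 -269.9   65. ]
knobA [603.2 -69.4 146. ]
knobB [ 645.7 -107.2  146. ]
```

View pics/c1.png

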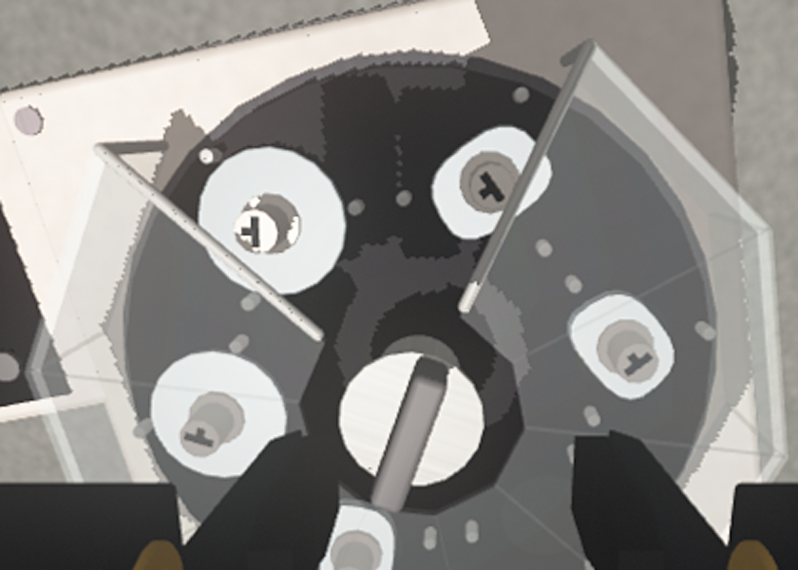

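```bash
python3 - <<'E'
from h import *
z=load('w1')
print(px(z,295.3,291.6,146))
for P in [(429,379),(387,508)]: print(px(z,80+P[0]/1.9,60+P[1]/1.9,146))
go(625,-90,200,137)
E
python3 -m creep '{"delta_pos":[[-0.165,-0.11,0.04],[0,0,0.04],[0,0,0.04],[0,0,0],[0,0,0],[0,0,0],[0,0,0],[0,0,0],[0,0,0],[0,0,0]],"roll":[0,0.07,0.07,0.073,0,0,0,0,0,0],"gripper":[60,60,60,60,60,60,60,60,60,60]}'
python3 -c "
from h import *
go(625,-90,124,137)
grab('wrist','w2')"
```

```text
[625.08242683 -89.6046392  146.        ]
[606.51452883 -73.24729326 146.        ]
[ 646.99936916 -108.85542304  146.        ]
t 1.87 pos [599.1 -55.6 237.9] [-1.799e+02  1.000e-01  1.565e+02] w 52.9 j7 55.7 F [-0.9  0.2 -0.1]
delta [-0.1869 -0.1057  0.1902] roll 0.2166 rows>= 3.0
time_s: 2.7
eef_pos: [619.9, -82.9, 214.9]
ee_rot: [180.0, 0.0, 137.9]
ft_force: [0.3, 0.9, 0.1]
width: 52.7
t 2.7 pos [619.9 -82.9 214.9] [180.    0.  137.9] w 52.7 j7 43.5 F [0.3 0.9 0.1]
delta [-0.0425 -0.0095  0.4545] roll 0.0096 rows>= 3.0
```

View pics/w2.png

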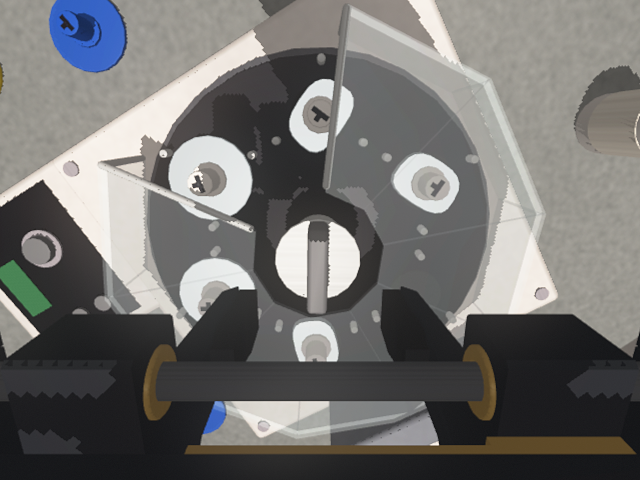

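```bash
python3 -m creep '{"delta_pos":[[-0.04,-0.01,0.1],[0,0,0.1],[0,0,0.1],[0,0,0.06],[0,0,0.04],[0,0,0.03],[0,0,0.015],[0,0,0],[0,0,0],[0,0,0]],"roll":[0.008,0,0,0,0,0,0,0,0,0],"gripper":[60,60,60,60,60,60,60,60,60,60]}'
python3 -c "
from h import *
go(625,-90,125,137)
grab('wrist','w3')"
```

```text
time_s: 3.58
eef_pos: [625.1, -89.9, 126.6]
ee_rot: [179.9, 0.1, 137.1]
ft_force: [-1.1, -0.2, 0.2]
width: 52.7
t 3.58 pos [625.1 -89.9 126.6] [1.799e+02 1.000e-01 1.371e+02] w 52.7 j7 42.0 F [-1.1 -0.2  0.2]
delta [-0.0001 -0.0008  0.0078] roll 0.001 rows>= 1.0
```

View pics/w3.png

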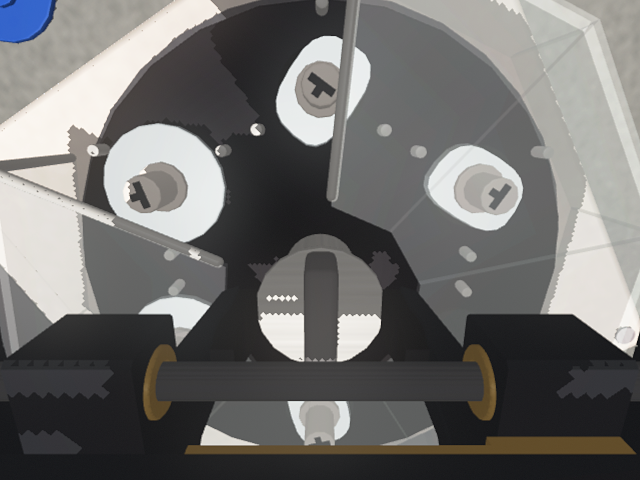

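```bash
python3 -m creep '{"delta_pos":[[0,0,0],[0,0,0],[0,0,0],[0,0,0],[0,0,0],[0,0,0],[0,0,0],[0,0,0],[0,0,0],[0,0,0]],"roll":[0,0,0,0,0,0,-0.03,-0.03,-0.03,-0.03],"gripper":[0,0,0,0,0,0,0,0,0,0]}'
python3 -m creep '{"delta_pos":[[0,0,0],[0,0,0],[0,0,0],[0,0,0],[0,0,0],[0,0,0],[0,0,0],[0,0,0],[0,0,0],[0,0,0]],"roll":[-0.05,-0.05,-0.05,-0.04,-0.03,0,0,0,0,0],"gripper":[0,0,0,0,0,0,0,0,0,0]}'
python3 -c "
from h import *
go(625,-90,126,167.8)
grab('wrist','w4')"
```

```text
time_s: 4.47
eef_pos: [624.7, -89.8, 125.7]
ee_rot: [180.0, 0.0, 148.0]
ft_force: [0.4, 0.2, 0.5]
width: 12.8
time_s: 5.3
eef_pos: [624.2, -90.9, 125.8]
ee_rot: [-179.9, -0.0, 167.6]
ft_force: [-1.3, -4.1, 1.6]
width: 12.7
t 5.3 pos [624.2 -90.9 125.8] [-179.9   -0.   167.6] w 12.7 j7 64.3 F [-1.3 -4.1  1.6]
delta [-0.0029  0.0051 -0.0012] roll -0.002 rows>= 1.0
```

View pics/w4.png

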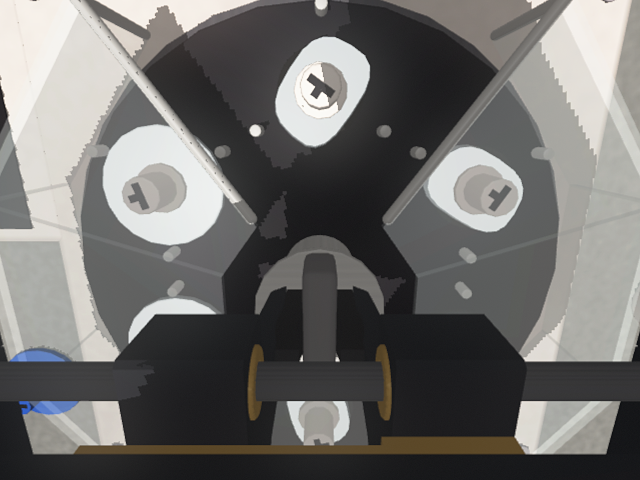

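```bash
python3 -m creep '{"delta_pos":[[0,0,0],[0,0,0],[0,0,0],[0,0,0],[0,0,0],[0,0,-0.05],[0,0,-0.1],[0,0,-0.15],[0,0,-0.15],[0,0,0]],"roll":[0,0,0,0,0,0,0,0,0,0],"gripper":[45,45,45,45,45,45,45,45,45,45]}'
python3 - <<'E'
from h import *
z=load('w4'); print(px(z,322,88,101),px(z,322,88))
grab('wrist','w5')
go(532.1,-69.9,130,167.8)
E
```

```text
time_s: 6.18
eef_pos: [628.3, -89.5, 222.5]
ee_rot: [179.9, 0.6, 167.7]
ft_force: [0.7, 0.5, -0.6]
width: 39.9
[535.66284298 -70.22688226 101.        ] [535.91418917 -70.29722754 103.71712433]
t 6.23 pos [627.  -89.6 219.9] [179.9   0.4 167.7] w 40.2 j7 67.0 F [ 0.1 -0.6  0. ]
delta [ 0.4879 -0.0057  0.4456] roll -0.0013 rows>= 4.0
```

View pics/w5.png

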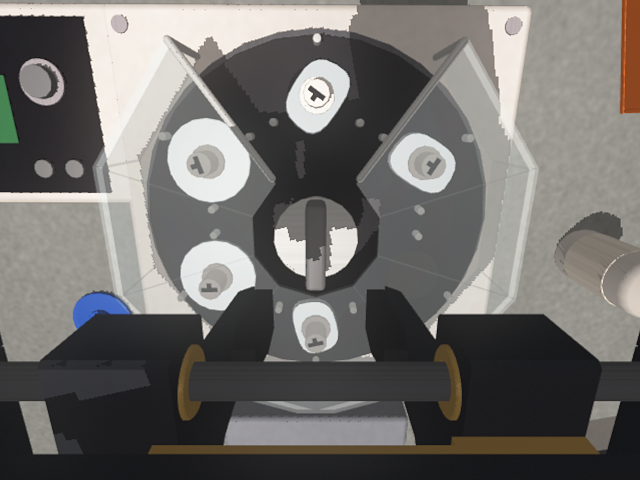

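```bash
python3 -m creep '{"delta_pos":[[0.16,0,0],[0.16,0,0],[0.15,-0.005,0],[0,0,0.12],[0,0,0.12],[0,0,0.1],[0,0,0.1],[0,0,0],[0,0,0],[0,0,0]],"roll":[0,0,0,0,0,0,0,0,0,0],"gripper":[45,45,45,45,45,45,45,45,45,45]}'
python3 - <<'E'
from h import *
grab('wrist','w6')
go(534,-70,81,167.8)
E
```

```text
time_s: 7.07
eef_pos: [532.8, -70.7, 128.3]
ee_rot: [180.0, 0.0, 167.7]
ft_force: [0.0, 0.4, 0.3]
width: 40.0
t 7.12 pos [533.1 -70.7 128.7] [1.800e+02 1.000e-01 1.677e+02] w 39.6 j7 59.3 F [-0.1  0.   0.4]
delta [-0.0032  0.0044  0.2385] roll -0.0012 rows>= 2.0
```

View pics/w6.png

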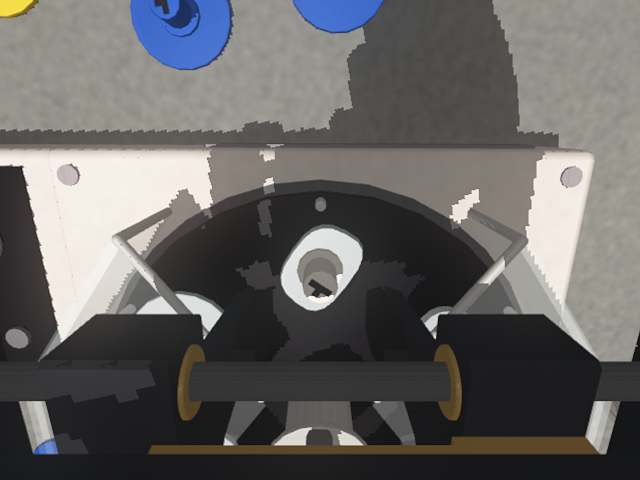

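Stem top (320,288) is centred between the fingers (180/447 → 314). Descending and gripping.

```bash
python3 -m creep '{"delta_pos":[[0,0.004,0.08],[0,0,0.07],[0,0,0.05],[0,0,0.03],[0,0,0.008],[0,0,0],[0,0,0],[0,0,0],[0,0,0],[0,0,0]],"roll":[0,0,0,0,0,0,0,0,0,0],"gripper":[45,45,45,45,45,45,45,0,0,0]}'
python3 -c "
from h import *
go(534,-70,81,167.8)"
```

```text
time_s: 7.95
eef_pos: [532.9, -70.1, 80.5]
ee_rot: [180.0, 0.0, 167.7]
ft_force: [-0.2, 0.1, 0.5]
width: 21.8
t 7.95 pos [532.9 -70.1  80.5] [180.    0.  167.7] w 21.8 j7 57.2 F [-0.2  0.1  0.5]
delta [-0.0055  0.0015 -0.0025] roll -0.0013 rows>= 1.0
```

```bash
python3 -m creep '{"delta_pos":[[0,0,0],[0,0,0],[0,0,0],[0,0,0],[0,0,-0.03],[0,0,-0.08],[0,0,-0.12],[0,0,-0.12],[0,0,-0.12],[0,0,0]],"roll":[0,0,0,0,0,0,0,0,0,0],"gripper":[0,0,0,0,0,0,0,0,0,0]}'
python3 - <<'E'
from h import *
im,d,p=grab('top','t1')
grab('wrist','w7')
go(552,378,180,167.8)
E
```

```text
time_s: 8.78
eef_pos: [535.0, -70.0, 178.2]
ee_rot: [179.9, 0.4, 167.7]
ft_force: [0.7, -0.0, -1.0]
width: 17.5
t 8.88 pos [532.9 -70.1 174.8] [1.800e+02 1.000e-01 1.677e+02] w 17.0 j7 61.1 F [ 0.3 -0.5 -1.4]
delta [ 0.3849  2.2095 -0.0262] roll -0.0014 rows>= 12.0
```

View pics/t1.png

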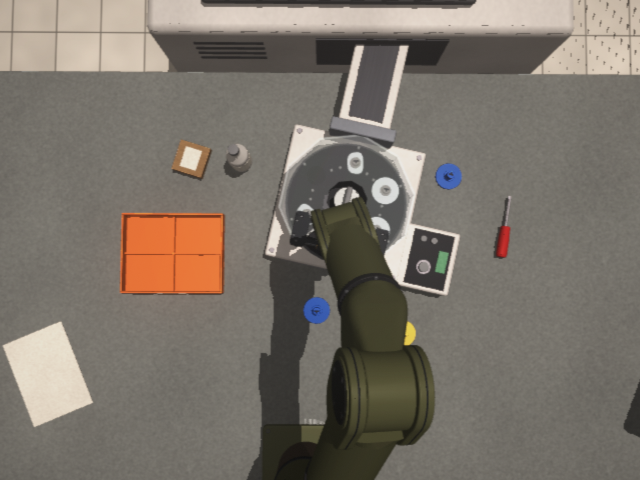

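View pics/w7.png

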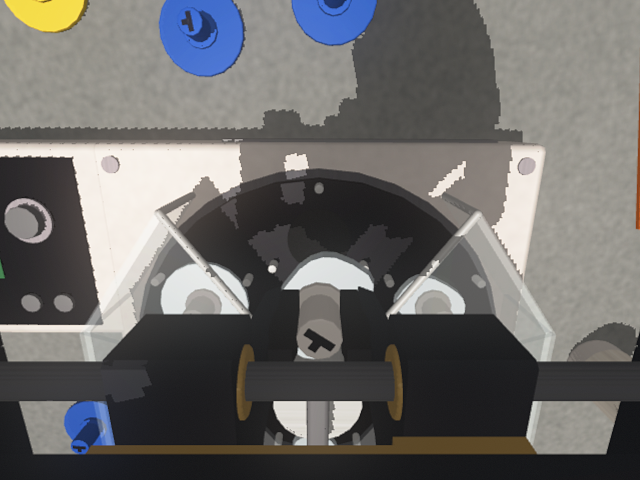

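```bash
python3 -m creep '{"delta_pos":[[0.02,0.08,0],[0.03,0.15,0],[0.03,0.18,0],[0.03,0.18,0],[0.03,0.18,0],[0.03,0.18,0],[0.03,0.18,0],[0.03,0.18,0],[0.03,0.18,0],[0.03,0.18,0]],"roll":[0,0,0,0,0,0,0,0,0,0],"gripper":[0,0,0,0,0,0,0,0,0,0]}'
python3 -m creep '{"delta_pos":[[0.03,0.18,0],[0.03,0.18,0],[0.03,0.12,0],[0,0.05,0],[0,0,0],[0,0,0],[0,0,0],[0,0,0],[0,0,0],[0,0,0]],"roll":[0,0,0,0,0,0,0,0,0,0],"gripper":[0,0,0,0,0,0,0,0,0,0]}'
python3 - <<'E'
from h import *
grab('wrist','w8');grab('top','t2')
go(555,378,60,167.8)
E
```

```text
time_s: 9.72
eef_pos: [545.9, 269.9, 172.3]
ee_rot: [-179.9, -0.1, 167.7]
ft_force: [0.6, -0.2, 0.3]
width: 17.1
time_s: 10.55
eef_pos: [552.7, 374.6, 174.3]
ee_rot: [-180.0, 0.0, 167.6]
ft_force: [-0.4, -0.4, 0.0]
width: 17.0
t 10.65 pos [552.4 375.4 174.4] [180.    0.  167.6] w 17.2 j7 28.2 F [ 1.  0. -1.]
delta [-0.0096  0.0155  0.5718] roll -0.0018 rows>= 3.0
```

View pics/w8.png

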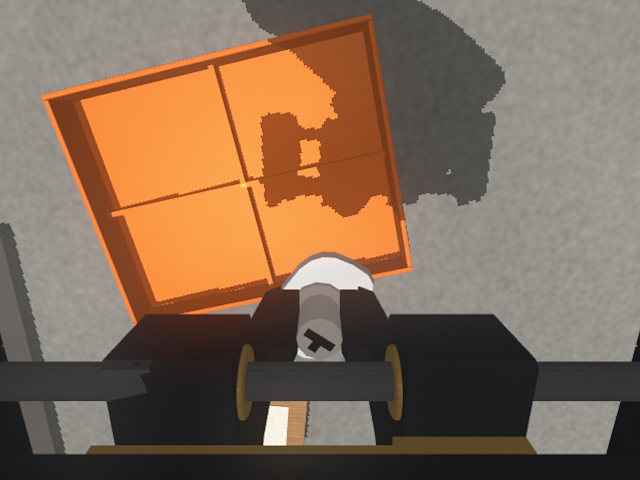

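View pics/t2.png

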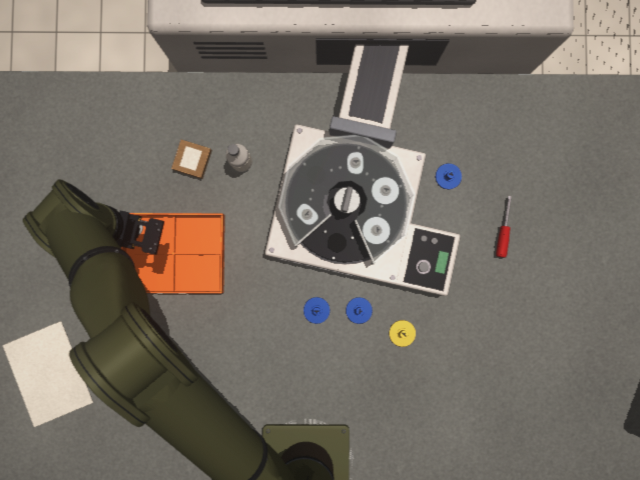

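```bash
python3 - <<'E'
from h import *
z=load('w8')
print(px(z,243,184,16), [px(z,u,v,34).round(1) for u,v in [(44,97),(371,16),(411,270)]])
E
python3 -m creep '{"delta_pos":[[-0.01,0.015,0.12],[0,0,0.15],[0,0,0.15],[0,0,0.15],[0,0,0.1],[0,0,0.06],[0,0,0.03],[0,0,0],[0,0,0],[0,0,0]],"roll":[0,0,0,0,0,0,0,0,0,0],"gripper":[0,0,0,0,0,0,0,0,0,0]}'
python3 - <<'E'
from h import *
go(555,378,15,167.8)
E
```

```text
[508.81114088 320.97120155  16.        ] [array([416.5, 203. ,  34. ]), array([416.4, 440.4,  34. ]), array([604.1, 439.8,  34. ])]
time_s: 11.48
eef_pos: [555.8, 379.4, 23.8]
ee_rot: [179.9, 0.1, 167.7]
ft_force: [-0.5, 0.5, 0.1]
width: 17.2
t 11.48 pos [555.8 379.4  23.8] [1.799e+02 1.000e-01 1.677e+02] w 17.2 j7 25.5 F [-0.5  0.5  0.1]
delta [ 0.0024 -0.0077  0.0439] roll -0.0014 rows>= 1.0
```

```bash
python3 -m creep '{"delta_pos":[[0,0,0.015],[0,0,0.015],[0,0,0.01],[0,0,0.006],[0,0,0],[0,0,0],[0,0,0],[0,0,0],[0,0,0],[0,0,0]],"roll":[0,0,0,0,0,0,0,0,0,0],"gripper":[0,0,0,0,0,0,40,40,40,40]}'
python3 -m creep '{"delta_pos":[[0,0,0],[0,0,-0.02],[0,0,-0.06],[0,0,-0.12],[0,0,-0.18],[0,0,-0.18],[0,0,-0.18],[0,0,-0.18],[0,0,0],[0,0,0]],"roll":[0,0,0,0,0,0,0,0,0,0],"gripper":[40,40,40,40,40,40,40,40,40,40]}'
python3 - <<'E'
from h import *
grab('wrist','w9')
go(625,-90,200,167.8)
go(625,-90,200,-12.5)
E
```

```text
time_s: 12.32
eef_pos: [554.6, 378.5, 12.7]
ee_rot: [-180.0, -0.0, 167.7]
ft_force: [-0.9, -0.2, 0.5]
width: 35.0
time_s: 13.15
eef_pos: [556.1, 379.7, 200.7]
ee_rot: [179.7, 0.2, 167.7]
ft_force: [-1.0, -0.6, -0.4]
width: 35.6
t 13.2 pos [555.  378.7 198.4] [1.799e+02 1.000e-01 1.677e+02] w 35.1 j7 28.7 F [-0.1 -1.  -0.8]
delta [-0.8417 -2.2148 -0.0102] roll -0.0012 rows>= 12.0
t 13.2 pos [555.  378.7 198.4] [1.799e+02 1.000e-01 1.677e+02] w 35.1 j7 28.7 F [-0.1 -1.  -0.8]
delta [-0.8417 -2.2148 -0.0102] roll -1.9979 rows>= 26.0
```

View pics/w9.png

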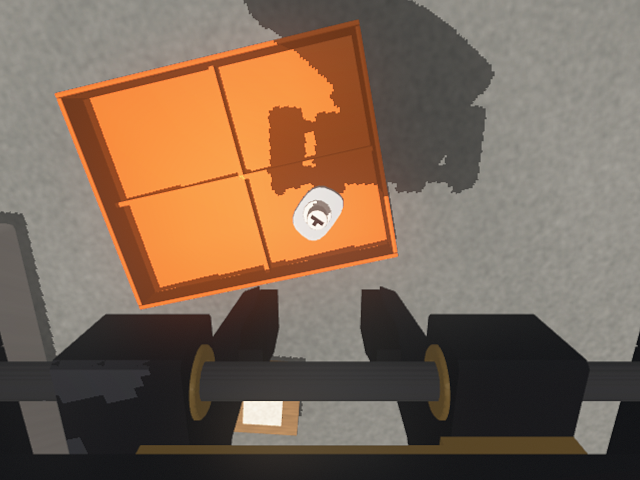

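```bash
python3 -m creep '{"delta_pos":[[-0.05,-0.12,0],[-0.07,-0.18,0],[-0.07,-0.18,0],[-0.07,-0.18,0],[-0.07,-0.18,0],[-0.07,-0.18,0],[-0.07,-0.18,0],[-0.07,-0.18,0],[-0.07,-0.18,0],[-0.07,-0.18,0]],"roll":[0,0,0,0,0,0,0,0,0,0],"gripper":[50,50,50,50,50,50,50,50,50,50]}'
python3 -m creep '{"delta_pos":[[-0.07,-0.18,0],[-0.07,-0.18,0],[-0.02,-0.11,0],[0,0,0],[0,0,0],[0,0,0.08],[0,0,0.08],[0,0,0],[0,0,0],[0,0,0]],"roll":[0,0,0,0,0,0,0,0,0,0],"gripper":[50,50,50,50,50,50,50,50,50,50]}'
python3 - <<'E'
from h import *
grab('wrist','w10')
go(625,-90,125.5,167.8)
E
```

```text
time_s: 14.03
eef_pos: [612.1, 7.5, 195.3]
ee_rot: [-179.9, -0.2, 167.7]
ft_force: [0.9, -0.1, -0.4]
width: 44.4
time_s: 14.87
eef_pos: [624.8, -87.5, 165.2]
ee_rot: [179.9, -0.0, 167.8]
ft_force: [0.2, -0.3, 0.3]
width: 44.3
t 14.92 pos [625.1 -87.9 165.6] [180.    0.  167.8] w 44.1 j7 66.0 F [ 0.4  0.7 -0.1]
delta [-0.0015 -0.0107  0.2003] roll -0.0003 rows>= 2.0
```

View pics/w10.png

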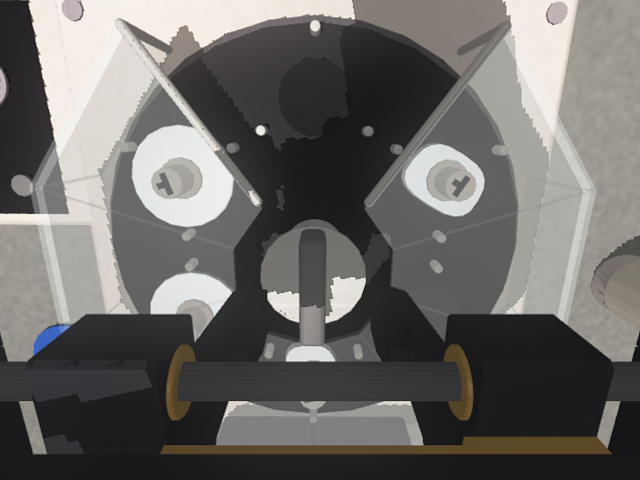

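```bash
python3 -m creep '{"delta_pos":[[0,-0.01,0.08],[0,0,0.06],[0,0,0.04],[0,0,0.02],[0,0,0],[0,0,0],[0,0,0],[0,0,0],[0,0,0],[0,0,0]],"roll":[0,0,0,0,0,0,0,0,0,0],"gripper":[50,50,50,50,50,0,0,0,0,0]}'
python3 -m creep '{"delta_pos":[[0,0,0],[0,0,0],[0,0,0],[0,0,0],[0,0,0],[0,0,0],[0,0,0],[0,0,0],[0,0,0],[0,0,0]],"roll":[0,-0.03,-0.05,-0.05,-0.05,-0.05,-0.05,-0.05,-0.05,-0.05],"gripper":[0,0,0,0,0,0,0,0,0,0]}'
python3 -m creep '{"delta_pos":[[0,0,0],[0,0,0],[0,0,0],[0,0,0],[0,0,0],[0,0,0],[0,0,0],[0,0,0],[0,0,0],[0,0,0]],"roll":[-0.05,-0.05,-0.05,-0.05,-0.03,-0.01,0,0,0,0],"gripper":[0,0,0,0,0,0,0,0,0,0]}'
python3 - <<'E'
from h import *
grab('wrist','w11')
go(625,-90,125.5,227.8)
E
```

```text
time_s: 15.75
eef_pos: [624.5, -91.0, 125.3]
ee_rot: [180.0, 0.0, 167.7]
ft_force: [0.5, 3.2, -0.1]
width: 12.8
time_s: 16.58
eef_pos: [624.7, -93.2, 125.3]
ee_rot: [-179.8, -0.0, -153.5]
ft_force: [1.5, -3.6, 0.7]
width: 12.7
time_s: 17.42
eef_pos: [625.5, -94.2, 125.3]
ee_rot: [-179.7, -0.1, -132.2]
ft_force: [3.0, -4.7, 0.3]
width: 12.9
t 17.47 pos [625.5 -94.2 125.3] [-1.797e+02 -1.000e-01 -1.322e+02] w 12.6 j7 111.4 F [ 3.7 -4.7 -0.1]
delta [-0.014   0.016  -0.0012] roll 0.0005 rows>= 1.0
```

View pics/w11.png

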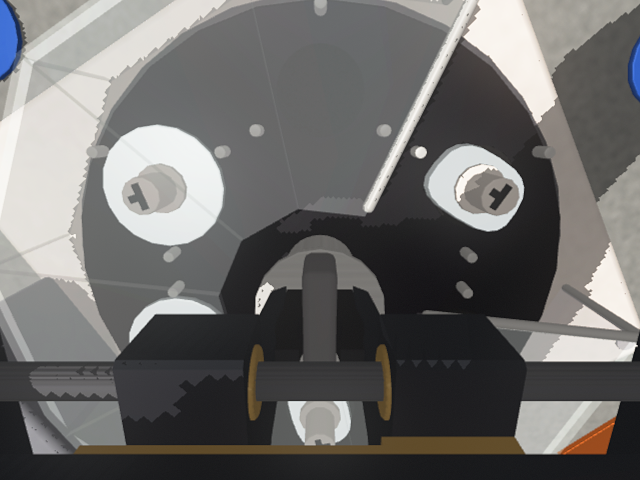

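```bash
python3 -m creep '{"delta_pos":[[0,0,0],[0,0,0],[0,0,0],[0,0,0],[0,0,-0.03],[0,0,-0.08],[0,0,-0.12],[0,0,-0.12],[0,0,0],[0,0,0]],"roll":[0,0,0,0,0,0,0,0,0.07,0.074],"gripper":[45,45,45,45,45,45,45,45,45,45]}'
python3 -m creep '{"delta_pos":[[0,0,0],[0,0,0],[0,0,0],[0,0,0],[0,0,0],[0,0,0],[0,0,0],[0,0,0],[0,0,0],[0,0,0]],"roll":[0.074,0.074,0.074,0.074,0.074,0.074,0.074,0.01,0,0],"gripper":[45,45,45,45,45,45,45,45,45,45]}'
python3 - <<'E'
from h import *
grab('wrist','w12')
go(534,-70,129,167.8)
E
```

```text
time_s: 18.3
eef_pos: [625.3, -90.5, 197.2]
ee_rot: [-179.9, 0.2, -145.3]
ft_force: [-0.3, 0.1, -0.9]
width: 39.8
time_s: 19.13
eef_pos: [624.2, -90.8, 195.1]
ee_rot: [180.0, 0.0, 167.7]
ft_force: [0.4, 0.3, -0.4]
width: 39.7
t 19.18 pos [624.2 -90.9 195. ] [180.   -0.  167.7] w 39.8 j7 66.3 F [-0.  -0.4 -0.8]
delta [0.4629 0.0053 0.3301] roll -0.0016 rows>= 3.0
```

View pics/w12.png

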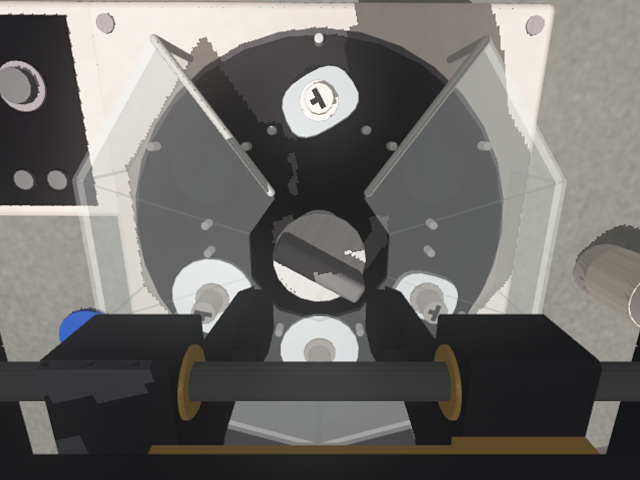

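```bash
python3 -m creep '{"delta_pos":[[0.16,0,0],[0.16,0.005,0],[0.14,0,0],[0,0,0.1],[0,0,0.12],[0,0,0.1],[0,0,0],[0,0,0],[0,0,0],[0,0,0]],"roll":[0,0,0,0,0,0,0,0,0,0],"gripper":[45,45,45,45,45,45,45,45,45,45]}'
python3 - <<'E'
from h import *
grab('wrist','w13')
go(534,-70,81,167.8)
E
```

```text
time_s: 20.02
eef_pos: [535.7, -70.1, 132.1]
ee_rot: [180.0, 0.1, 167.5]
ft_force: [0.3, 0.2, 0.2]
width: 40.0
t 20.07 pos [535.6 -70.2 132.1] [1.800e+02 1.000e-01 1.675e+02] w 39.6 j7 59.2 F [0.4 0.4 0.7]
delta [ 0.0085 -0.001   0.2554] roll -0.0031 rows>= 2.0
```

View pics/w13.png

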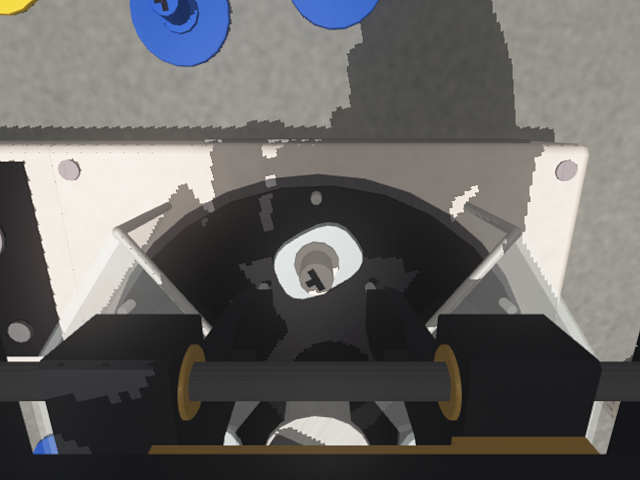

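```bash
python3 -m creep '{"delta_pos":[[0.012,0,0.09],[0,0,0.07],[0,0,0.05],[0,0,0.03],[0,0,0.013],[0,0,0],[0,0,0],[0,0,0],[0,0,0],[0,0,0]],"roll":[0,0,0,0,0,0,0,0,0,0],"gripper":[45,45,45,45,45,45,45,0,0,0]}'
python3 -m creep '{"delta_pos":[[0,0,0],[0,0,0],[0,0,0],[0,0,0],[0,0,-0.03],[0,0,-0.08],[0,0,-0.12],[0,0,-0.12],[0,0,-0.12],[0,0,0]],"roll":[0,0,0,0,0,0,0,0,0,0],"gripper":[0,0,0,0,0,0,0,0,0,0]}'
python3 - <<'E'
from h import *
grab('wrist','w14');grab('top','t3')
go(462,378,174,167.8)
E
```

```text
time_s: 20.9
eef_pos: [532.6, -69.7, 80.7]
ee_rot: [180.0, 0.0, 167.5]
ft_force: [-0.4, -0.1, -0.2]
width: 21.8
time_s: 21.73
eef_pos: [534.7, -69.6, 178.4]
ee_rot: [179.9, 0.4, 167.5]
ft_force: [0.4, -0.3, -0.8]
width: 16.7
t 21.83 pos [532.6 -69.7 175.1] [1.800e+02 1.000e-01 1.675e+02] w 16.8 j7 60.8 F [-0.2 -1.4 -1.1]
delta [0.8292 2.1091 0.0047] roll -0.0034 rows>= 12.0
```

View pics/w14.png

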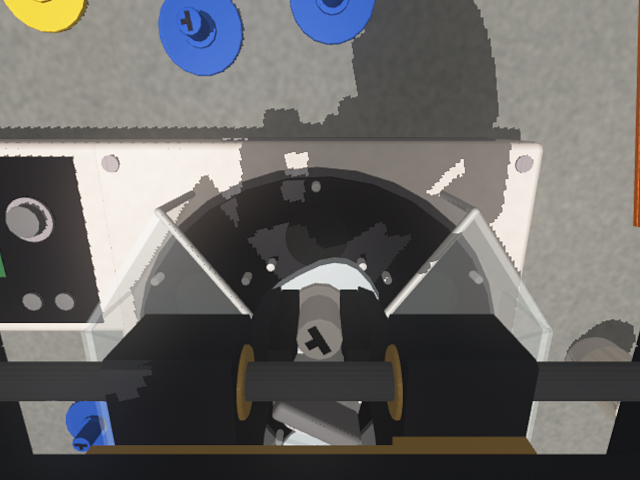

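View pics/t3.png

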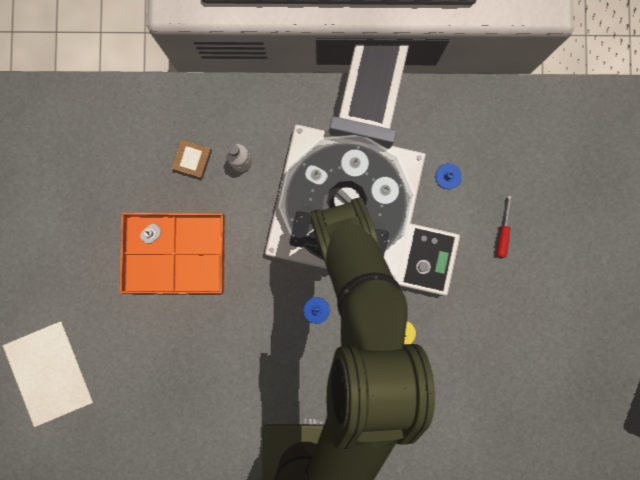

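```bash
python3 -m creep '{"delta_pos":[[0.02,0.1,0],[0.03,0.17,0],[0.03,0.18,0],[0.03,0.18,0],[0.03,0.18,0],[0.03,0.18,0],[0.03,0.18,0],[0.03,0.18,0],[0.02,0.17,0],[0,0.12,0]],"roll":[0,0,0,0,0,0,0,0,0,0],"gripper":[0,0,0,0,0,0,0,0,0,0]}'
python3 -m creep '{"delta_pos":[[0,0,0],[0,0,0],[0,0,0],[0,0,0],[0,0,0],[0,0,0],[0,0,0],[0,0,0],[0,0,0],[0,0,0]],"roll":[0,0,0,0,0,0,0,0,0,0],"gripper":[0,0,0,0,0,0,0,0,0,0]}'
python3 - <<'E'
from h import *
grab('wrist','w15');grab('top','t4')
go(555,262,14.5,167.8)
E
```

```text
time_s: 22.67
eef_pos: [552.3, 265.8, 172.8]
ee_rot: [180.0, -0.2, 167.8]
ft_force: [0.6, 0.1, -1.1]
width: 17.2
time_s: 23.5
eef_pos: [554.4, 261.3, 174.4]
ee_rot: [180.0, 0.0, 167.5]
ft_force: [0.0, -0.3, 0.2]
width: 16.7
t 23.6 pos [554.4 261.5 174.3] [180.    0.  167.5] w 17.1 j7 34.4 F [-0.7 -0.1 -0.8]
delta [-0.0023  0.0031  0.7992] roll -0.0032 rows>= 4.0
```

View pics/w15.png

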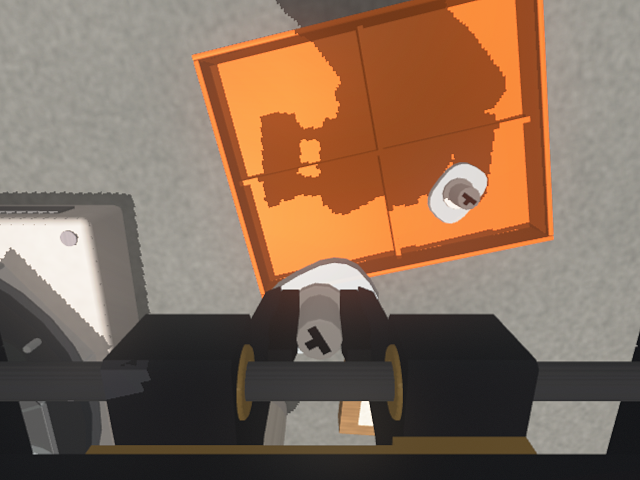

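View pics/t4.png

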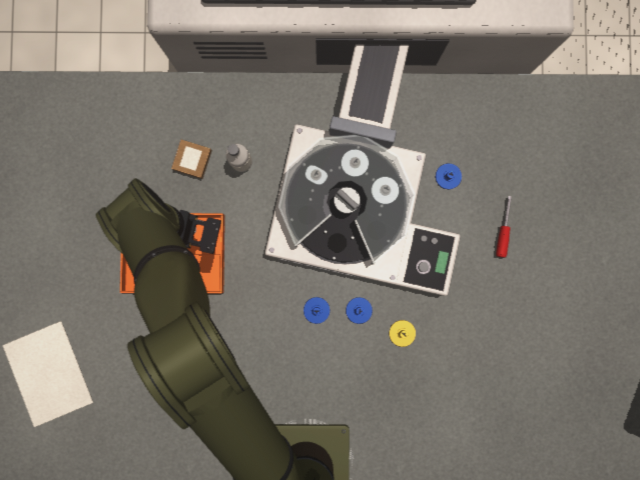

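```bash
python3 - <<'E'
from h import *
z=load('w15')
print(px(z,379,150,16))
E
python3 -m creep '{"delta_pos":[[0,0,0.12],[0,0,0.15],[0,0,0.15],[0,0,0.15],[0,0,0.1],[0,0,0.06],[0,0,0.03],[0,0,0.02],[0,0,0.01],[0,0,0.005]],"roll":[0,0,0,0,0,0,0,0,0,0],"gripper":[0,0,0,0,0,0,0,0,0,0]}'
python3 -m creep '{"delta_pos":[[0,0,0],[0,0,0],[0,0,0],[0,0,0],[0,0,0],[0,0,0],[0,0,0],[0,0,-0.02],[0,0,-0.05],[0,0,-0.1]],"roll":[0,0,0,0,0,0,0,0,0,0],"gripper":[0,0,40,40,40,40,40,40,40,40]}'
python3 -m creep '{"delta_pos":[[0,0,-0.15],[0,0,-0.18],[0,0,-0.18],[0,0,-0.18],[0,0,-0.05],[0,0,0],[0,0,0],[0,0,0],[0,0,0],[0,0,0]],"roll":[0,0,0,0,0.07,0.07,0.07,0.07,0.07,0.07],"gripper":[50,50,50,50,50,50,50,50,50,50]}'
python3 - <<'E'
from h import *
grab('wrist','w16')
go(625,-90,200,47.8)
E
```

```text
[507.92990332 320.05494709  16.        ]
time_s: 24.43
eef_pos: [555.1, 261.8, 16.2]
ee_rot: [179.9, 0.1, 167.5]
ft_force: [0.7, -0.1, -0.2]
width: 16.9
time_s: 25.27
eef_pos: [553.0, 260.7, 48.5]
ee_rot: [-179.9, -0.2, 167.5]
ft_force: [0.3, 0.5, -0.5]
width: 35.3
time_s: 26.1
eef_pos: [554.2, 261.5, 198.4]
ee_rot: [179.9, -0.0, 129.4]
ft_force: [0.4, 0.1, 0.4]
width: 44.2
t 26.15 pos [554.2 261.8 198.3] [179.9  -0.  129.2] w 44.1 j7 5.7 F [-0.4  1.1  0.9]
delta [-1.5874 -0.836  -0.0094] roll 0.904 rows>= 12.0
```

View pics/w16.png

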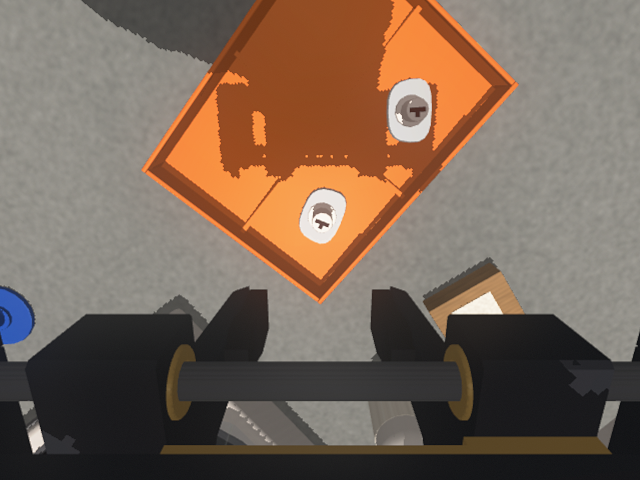

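```bash
python3 -m creep '{"delta_pos":[[-0.15,-0.08,0],[-0.15,-0.08,0],[-0.15,-0.08,0],[-0.15,-0.08,0],[-0.15,-0.08,0],[-0.15,-0.08,0],[-0.15,-0.08,0],[-0.15,-0.08,0],[-0.15,-0.08,0],[-0.15,-0.08,0]],"roll":[0,0,0,0,0,0,0,0,0,0],"gripper":[50,50,50,50,50,50,50,50,50,50]}'
python3 -m creep '{"delta_pos":[[0,0,0],[0,0,0],[0,0,0],[0,0,0],[0,0,0],[0,0,0],[0,0,0],[0,0,0],[0,0,0],[0,0,0]],"roll":[0.075,0.075,0.075,0.075,0.075,0.075,0.075,0.075,0.075,0.075],"gripper":[50,50,50,50,50,50,50,50,50,50]}'
python3 -m creep '{"delta_pos":[[0,0,0],[0,0,0],[0,0,0],[0,0,0],[0,0,0],[0,0,0],[0,0,0],[0,0,0],[0,0,0],[0,0,0]],"roll":[0.075,0.075,0,0,0,0,0,0,0,0],"gripper":[50,50,50,50,50,50,50,50,50,50]}'
python3 - <<'E'
from h import *
go(625,-90,165,47.8)
E
```

```text
time_s: 26.98
eef_pos: [623.0, -73.3, 198.1]
ee_rot: [180.0, 0.0, 129.9]
ft_force: [0.7, -0.4, -0.4]
width: 44.1
time_s: 27.82
eef_pos: [622.9, -71.3, 198.0]
ee_rot: [-180.0, -0.1, 62.0]
ft_force: [0.4, 0.2, 0.1]
width: 44.3
time_s: 28.65
eef_pos: [623.0, -71.6, 197.3]
ee_rot: [-180.0, -0.0, 48.7]
ft_force: [-0.7, 0.2, 1.1]
width: 43.8
t 28.65 pos [623.  -71.6 197.3] [-180.    -0.    48.7] w 43.8 j7 -25.4 F [-0.7  0.2  1.1]
delta [-0.0623  0.0683  0.1615] roll 0.0103 rows>= 1.0
```

```bash
python3 -m creep '{"delta_pos":[[-0.06,0.068,0],[0,0,0.08],[0,0,0.08],[0,0,0],[0,0,0],[0,0,0],[0,0,0],[0,0,0],[0,0,0],[0,0,0]],"roll":[0.01,0,0,0,0,0,0,0,0,0],"gripper":[50,50,50,50,50,50,50,50,50,50]}'
python3 - <<'E'
from h import *
grab('wrist','w17')
go(625,-90,125.5,47.8)
E
```

```text
time_s: 29.48
eef_pos: [625.5, -89.5, 165.8]
ee_rot: [180.0, -0.0, 47.8]
ft_force: [0.2, 0.2, -0.4]
width: 43.6
t 29.53 pos [625.4 -89.5 165.7] [180.   -0.   47.8] w 43.8 j7 -24.1 F [-0.4  0.5 -0.5]
delta [-3.300e-03 -1.000e-04  2.009e-01] roll 0.0002 rows>= 2.0
```

View pics/w17.png

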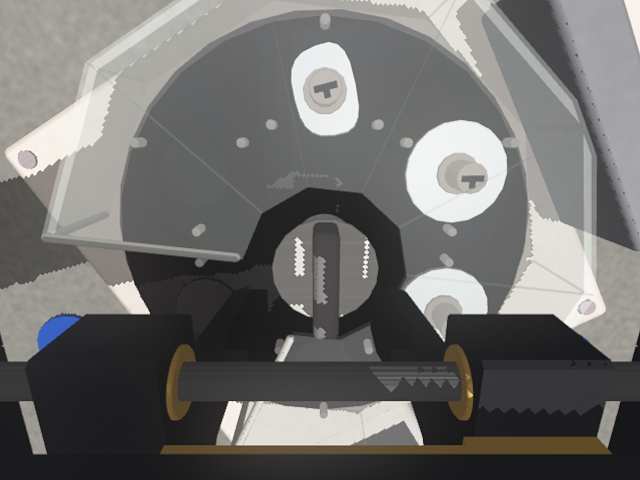

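```bash
python3 -m creep '{"delta_pos":[[0,0,0.08],[0,0,0.06],[0,0,0.04],[0,0,0.02],[0,0,0],[0,0,0],[0,0,0],[0,0,0],[0,0,0],[0,0,0]],"roll":[0,0,0,0,0,0,0,0,0,0],"gripper":[50,50,50,50,50,0,0,0,0,0]}'
python3 -m creep '{"delta_pos":[[0,0,0],[0,0,0],[0,0,0],[0,0,0],[0,0,0],[0,0,0],[0,0,0],[0,0,0],[0,0,0],[0,0,0]],"roll":[0,-0.03,-0.05,-0.05,-0.05,-0.05,-0.05,-0.05,-0.05,-0.05],"gripper":[0,0,0,0,0,0,0,0,0,0]}'
python3 -m creep '{"delta_pos":[[0,0,0],[0,0,0],[0,0,0],[0,0,0],[0,0,0],[0,0,0],[0,0,0],[0,0,0],[0,0,0],[0,0,0]],"roll":[-0.05,-0.05,-0.05,-0.05,-0.05,-0.05,-0.05,-0.05,-0.05,-0.05],"gripper":[0,0,0,0,0,0,0,0,0,0]}'
python3 -c "
from h import *
go(625,-90,125.5,167.8)"
```

```text
time_s: 30.37
eef_pos: [627.9, -91.7, 126.0]
ee_rot: [179.6, -0.1, 47.8]
ft_force: [10.1, -6.8, -9.6]
width: 12.7
time_s: 31.2
eef_pos: [627.9, -91.6, 126.0]
ee_rot: [179.7, 0.1, 86.6]
ft_force: [5.7, -3.3, -4.1]
width: 12.9
time_s: 32.03
eef_pos: [627.8, -91.6, 126.0]
ee_rot: [179.8, 0.3, 131.6]
ft_force: [5.1, -3.0, -2.9]
width: 12.5
t 32.03 pos [627.8 -91.6 126. ] [179.8   0.3 131.6] w 12.5 j7 35.8 F [ 5.1 -3.  -2.9]
delta [ 0.0155 -0.005   0.0022] roll -0.402 rows>= 6.0
```

```bash
python3 -m creep '{"delta_pos":[[0,0,0],[0,0,0],[0,0,0],[0,0,0],[0,0,0],[0,0,0],[0,0,0],[0,0,0],[0,0,0],[0,0,0]],"roll":[-0.05,-0.05,-0.05,-0.05,-0.05,-0.05,-0.05,-0.03,0,0],"gripper":[0,0,0,0,0,0,0,0,0,0]}'
python3 - <<'E'
from h import *
grab('wrist','w18')
go(625,-90,125.5,167.8)
E
```

```text
time_s: 32.87
eef_pos: [627.8, -91.7, 126.0]
ee_rot: [-180.0, 0.3, 165.6]
ft_force: [4.6, -3.2, -2.9]
width: 13.0
t 32.92 pos [627.8 -91.7 126. ] [-180.     0.3  165.6] w 12.9 j7 60.7 F [ 5.3 -2.5 -2.1]
delta [0.0157 0.0046 0.0024] roll -0.0244 rows>= 1.0
```

View pics/w18.png

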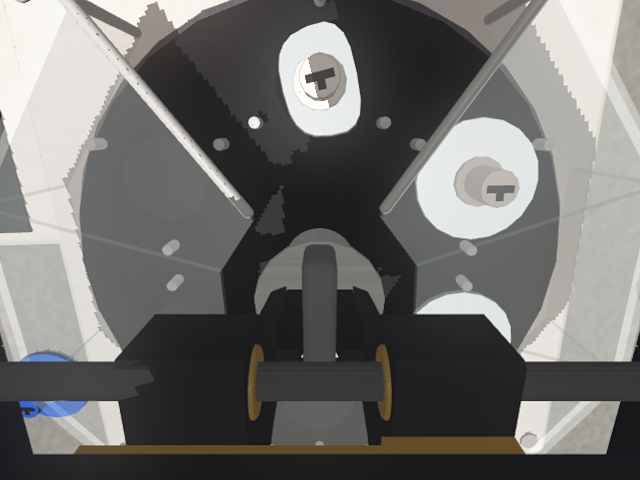

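```bash
python3 -m creep '{"delta_pos":[[0,0,0],[0,0,0],[0,0,0],[0,0,0],[0,0,0],[0,0,0],[0,0,0],[0,0,-0.03],[0,0,-0.1],[0,0,-0.12]],"roll":[-0.022,0,0,0,0,0,0,0,0,0],"gripper":[0,0,0,45,45,45,45,45,45,45]}'
python3 -m creep '{"delta_pos":[[0,0,-0.1],[0.16,0,0],[0.16,0,0],[0.14,0,0],[0,0,0.1],[0,0,0.12],[0,0,0.1],[0,0,0],[0,0,0],[0,0,0]],"roll":[0,0,0,0,0,0,0,0,0,0],"gripper":[45,45,45,45,45,45,45,45,45,45]}'
python3 - <<'E'
from h import *
grab('wrist','w19')
go(534,-70,81,167.8)
E
```

```text
time_s: 33.75
eef_pos: [623.9, -89.4, 174.7]
ee_rot: [-180.0, -0.2, 167.7]
ft_force: [0.1, 0.1, 0.8]
width: 39.3
time_s: 34.58
eef_pos: [536.1, -69.8, 132.3]
ee_rot: [180.0, 0.1, 167.7]
ft_force: [0.6, -0.4, 0.3]
width: 39.6
t 34.63 pos [536.4 -69.8 132.6] [1.800e+02 1.000e-01 1.677e+02] w 39.6 j7 56.9 F [0.1 0.8 0.4]
delta [ 0.012  -0.0035  0.2578] roll -0.0012 rows>= 2.0
```

View pics/w19.png

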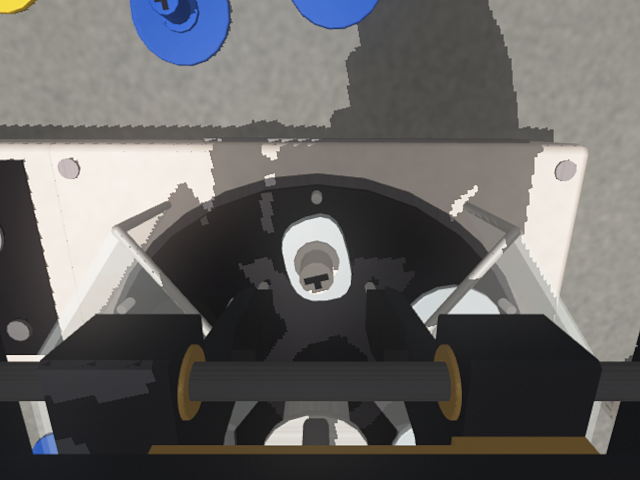

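```bash
python3 -m creep '{"delta_pos":[[0.015,0,0.09],[0,0,0.07],[0,0,0.05],[0,0,0.03],[0,0,0.016],[0,0,0],[0,0,0],[0,0,0],[0,0,0],[0,0,0]],"roll":[0,0,0,0,0,0,0,0,0,0],"gripper":[45,45,45,45,45,45,45,0,0,0]}'
python3 -m creep '{"delta_pos":[[0,0,0],[0,0,0],[0,0,0],[0,0,0],[0,0,-0.03],[0,0,-0.08],[0,0,-0.12],[0,0,-0.12],[0,0,-0.12],[0,0,0]],"roll":[0,0,0,0,0,0,0,0,0,0],"gripper":[0,0,0,0,0,0,0,0,0,0]}'
python3 - <<'E'
from h import *
grab('wrist','w20');grab('top','t5')
go(462,262,174,167.8)
E
```

```text
time_s: 35.47
eef_pos: [532.7, -69.4, 80.5]
ee_rot: [180.0, 0.0, 167.7]
ft_force: [0.5, -1.2, 0.0]
width: 21.7
time_s: 36.3
eef_pos: [534.9, -69.2, 178.2]
ee_rot: [179.9, 0.4, 167.7]
ft_force: [0.5, -0.0, -0.3]
width: 16.9
t 36.4 pos [532.7 -69.5 174.7] [1.800e+02 1.000e-01 1.677e+02] w 17.1 j7 58.7 F [ 0.3 -0.1 -1. ]
delta [0.6992 1.5436 0.0031] roll -0.0014 rows>= 9.0
```

View pics/w20.png

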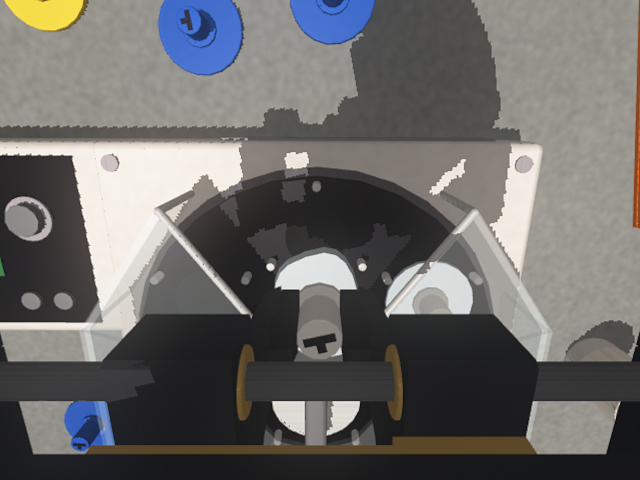

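View pics/t5.png

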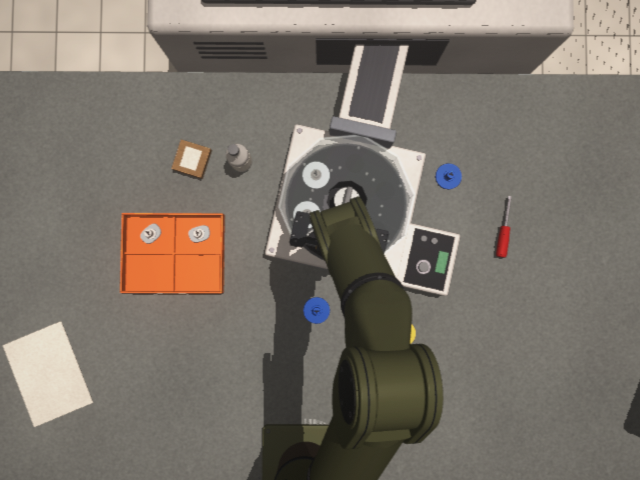

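```bash
python3 -m creep '{"delta_pos":[[0.04,0.09,0],[0.06,0.14,0],[0.08,0.17,0],[0.08,0.18,0],[0.08,0.18,0],[0.08,0.18,0],[0.08,0.18,0],[0.08,0.18,0],[0.07,0.14,0],[0.05,0.1,0]],"roll":[0,0,0,0,0,0,0,0,0,0],"gripper":[0,0,0,0,0,0,0,0,0,0]}'
python3 -m creep '{"delta_pos":[[0,0,0],[0,0,0],[0,0,0],[0,0,0],[0,0,0],[0,0,0],[0,0,0],[0,0,0],[0,0,0],[0,0,0]],"roll":[0,0,0,0,0,0,0,0,0,0],"gripper":[0,0,0,0,0,0,0,0,0,0]}'
python3 - <<'E'
from h import *
grab('wrist','w21');grab('top','t6')
go(462,262,15,167.8)
E
```

```text
time_s: 37.23
eef_pos: [459.0, 265.1, 172.8]
ee_rot: [180.0, -0.2, 167.9]
ft_force: [0.7, -0.1, -1.2]
width: 17.0
time_s: 38.07
eef_pos: [461.4, 261.3, 174.2]
ee_rot: [180.0, 0.0, 167.7]
ft_force: [-0.4, 0.3, -0.6]
width: 17.1
t 38.17 pos [461.3 261.5 174.2] [180.    0.  167.7] w 16.8 j7 25.8 F [-0.6 -0.7 -0.7]
delta [-0.0026  0.0032  0.7959] roll -0.0012 rows>= 4.0
```

View pics/w21.png

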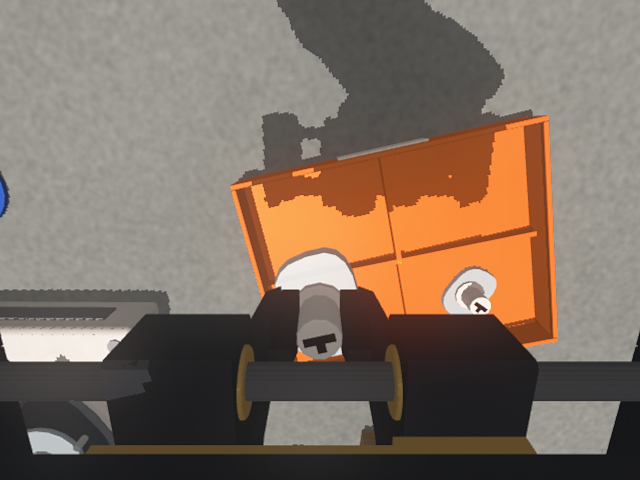

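View pics/t6.png

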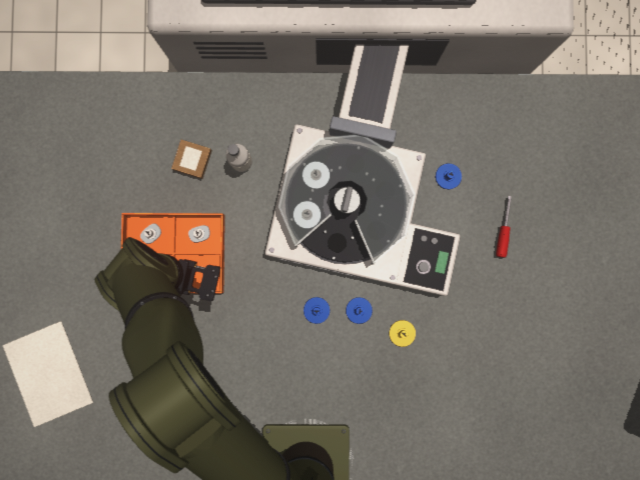

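```bash
python3 - <<'E'
from h import *
z=load('w21')
print(px(z,399,257,16))
E
python3 -m creep '{"delta_pos":[[0,0,0.12],[0,0,0.15],[0,0,0.15],[0,0,0.15],[0,0,0.1],[0,0,0.06],[0,0,0.03],[0,0,0.02],[0,0,0.01],[0,0,0.003]],"roll":[0,0,0,0,0,0,0,0,0,0],"gripper":[0,0,0,0,0,0,0,0,0,0]}'
python3 -m creep '{"delta_pos":[[0,0,0],[0,0,0],[0,0,0],[0,0,0],[0,0,0],[0,0,0],[0,0,0],[0,0,-0.02],[0,0,-0.05],[0,0,-0.1]],"roll":[0,0,0,0,0,0,0,0,0,0],"gripper":[0,0,40,40,40,40,40,40,40,40]}'
python3 -m creep '{"delta_pos":[[0,0,-0.15],[0,0,-0.18],[0,0,-0.18],[0,0,-0.18],[0,0,-0.05],[0,0,0],[0,0,0],[0,0,0],[0,0,0],[0,0,0]],"roll":[0,0,0,0,0,0,0,0,0,0],"gripper":[40,40,40,40,40,0,0,0,0,0]}'
python3 - <<'E'
from h import *
grab('wrist','w22')
go(480,-270,150,167.8)
E
```

```text
[506.47545268 321.51591589  16.        ]
time_s: 39.0
eef_pos: [461.7, 261.7, 15.9]
ee_rot: [180.0, 0.0, 167.7]
ft_force: [0.4, -0.1, -0.9]
width: 17.1
time_s: 39.83
eef_pos: [460.3, 260.9, 49.0]
ee_rot: [-179.9, -0.1, 167.7]
ft_force: [-0.4, 0.9, -0.6]
width: 35.2
time_s: 40.67
eef_pos: [460.5, 260.9, 196.0]
ee_rot: [-179.9, -0.1, 167.7]
ft_force: [0.1, 0.1, 0.3]
width: 4.4
t 40.72 pos [460.6 261.  196.2] [-1.799e+02 -1.000e-01  1.677e+02] w 0.9 j7 26.2 F [ 0.1 -0.4 -1.2]
delta [-0.6604 -2.5733  0.2345] roll -0.001 rows>= 14.0
```

View pics/w22.png

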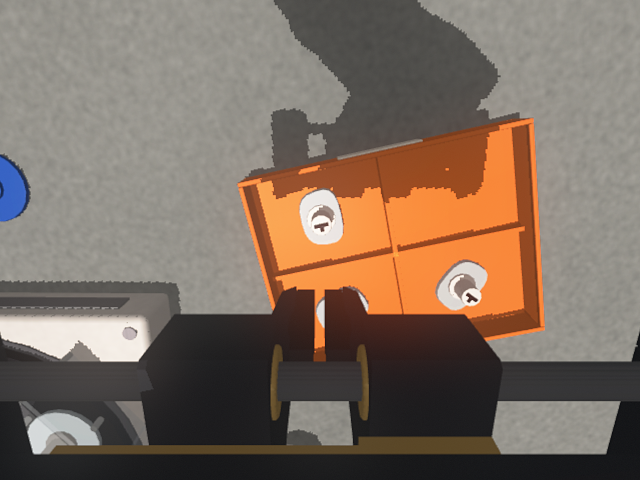

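```bash
python3 -m creep '{"delta_pos":[[-0.03,-0.12,0],[-0.045,-0.18,0],[-0.045,-0.18,0],[-0.045,-0.18,0],[-0.045,-0.18,0],[-0.045,-0.18,0],[-0.045,-0.18,0],[-0.045,-0.18,0],[-0.045,-0.18,0],[-0.045,-0.18,0]],"roll":[0,0,0,0,0,0,0,0,0,0],"gripper":[0,0,0,0,0,0,0,0,0,0]}'
python3 -m creep '{"delta_pos":[[-0.045,-0.18,0],[-0.045,-0.18,0],[-0.045,-0.18,0],[-0.045,-0.18,0],[-0.045,-0.11,0],[0,0,0],[0,0,0.1],[0,0,0.1],[0,0,0],[0,0,0]],"roll":[0,0,0,0,0,0,0,0,0,0],"gripper":[0,0,0,0,0,0,0,0,0,0]}'
python3 - <<'E'
from h import *
grab('wrist','w23');grab('top','t7')
go(480,-270,75,167.8)
z=load('t7')
E
```

```text
time_s: 41.55
eef_pos: [471.6, -98.8, 196.8]
ee_rot: [180.0, -0.1, 167.7]
ft_force: [1.0, -0.4, -0.5]
width: 0.3
time_s: 42.38
eef_pos: [479.9, -267.7, 156.5]
ee_rot: [179.9, -0.2, 167.8]
ft_force: [0.3, -0.3, 0.0]
width: 0.2
t 42.48 pos [ 481.3 -268.3  158. ] [180.    0.  167.7] w 0.3 j7 78.5 F [-0.6  0.4 -0.1]
delta [ 0.0048 -0.0098  0.4152] roll -0.0006 rows>= 3.0
```

View pics/w23.png

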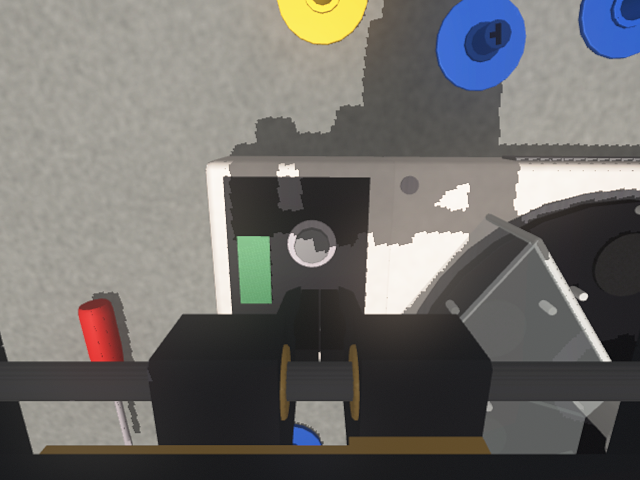

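View pics/t7.png

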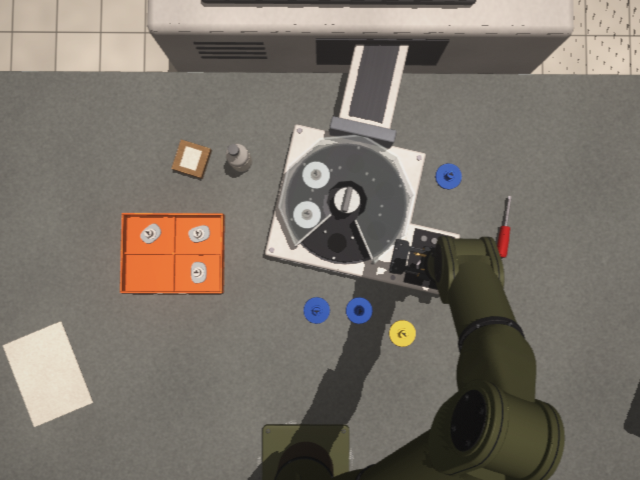

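```bash
python3 - <<'E'
from h import *
z=load('w23')
print(px(z,312,243,65),px(z,312,243),px(z,335,243),px(z,290,243), px(z,350,243),px(z,312,264))
z=load('w22')
im=cv2.imread('pics/w23.png')
crop('w23',260,190,380,320,'c3',s=4.5)
E
```

```text
[ 476.98744207 -271.85901748   65.        ] [ 476.58733687 -271.74541048   66.3767605 ] [ 482.08711821 -257.09502682   58.89612197] [ 475.31018217 -286.82624745   59.86986407] [ 484.72766267 -247.10587533   57.39064029] [ 493.84903806 -275.74485238   58.03893055]
```

View pics/c3.png

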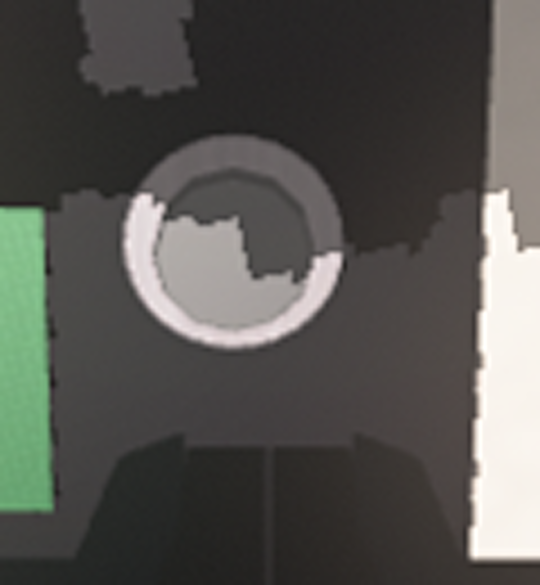

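```bash
python3 -m creep '{"delta_pos":[[0.01,-0.012,0.1],[0,0,0.12],[0,0,0.1],[0,0,0.06],[0,0,0.035],[0,0,0.015],[0,0,0],[0,0,0],[0,0,0],[0,0,0]],"roll":[0,0,0,0,0,0,0,0,0,0],"gripper":[0,0,0,0,0,0,0,0,0,0]}'
python3 -m creep '{"delta_pos":[[0,0,0],[0,0,0],[0,0,0],[0,0,0],[0,0,0],[0,0,0],[0,0,0],[0,0,0],[0,0,0],[0,0,0]],"roll":[0,0,0,0,0,0,0,0,0,0],"gripper":[0,0,0,0,0,0,0,0,0,0]}'
python3 - <<'E'
from h import *
go(479,-270.5,65,167.8)
E
```

```text
time_s: 43.32
eef_pos: [478.8, -271.1, 72.3]
ee_rot: [-180.0, 0.1, 167.7]
ft_force: [0.1, 0.1, 1.0]
width: 0.6
time_s: 44.15
eef_pos: [478.3, -270.8, 71.5]
ee_rot: [180.0, -0.0, 167.7]
ft_force: [-0.7, -0.2, -0.3]
width: 0.4
t 44.15 pos [ 478.3 -270.8   71.5] [180.   -0.  167.7] w 0.4 j7 74.4 F [-0.7 -0.2 -0.3]
delta [-0.0033  0.0022  0.0324] roll -0.0012 rows>= 1.0
```

```bash
python3 -m creep '{"delta_pos":[[0,0,0.005],[0,0,0.005],[0,0,0.005],[0,0,0.005],[0,0,0.005],[0,0,0],[0,0,0],[0,0,0],[0,0,0],[0,0,0]],"roll":[0,0,0,0,0,0,0,0,0,0],"gripper":[0,0,0,0,0,0,0,0,0,0]}'
python3 -m creep '{"delta_pos":[[0,0,0.002],[0,0,0.003],[0,0,0],[0,0,0],[0,0,0],[0,0,0],[0,0,0],[0,0,0],[0,0,0],[0,0,0]],"roll":[0,0,0,0,0,0,0,0,0,0],"gripper":[0,0,0,0,0,0,0,0,0,0]}'
```

```text
time_s: 44.98
eef_pos: [478.3, -270.8, 66.5]
ee_rot: [180.0, 0.0, 167.7]
ft_force: [0.5, 0.5, -0.0]
width: 0.4
time_s: 45.82
eef_pos: [478.3, -270.8, 65.5]
ee_rot: [180.0, 0.0, 167.7]
ft_force: [0.5, -0.4, 1.3]
width: 0.8
```

```bash
python3 -m creep '{"delta_pos":[[0,0,0.002],[0,0,0.003],[0,0,0],[0,0,0],[0,0,0],[0,0,0],[0,0,0],[0,0,0],[0,0,0],[0,0,0]],"roll":[0,0,0,0,0,0,0,0,0,0],"gripper":[0,0,0,0,0,0,0,0,0,0]}'
```

```text
time_s: 46.65
eef_pos: [478.3, -270.8, 64.5]
ee_rot: [180.0, 0.0, 167.7]
ft_force: [0.0, -0.0, 3.0]
width: 0.0
```

```bash
python3 -m creep '{"delta_pos":[[0,0,0],[0,0,0],[0,0,0],[0,0,0],[0,0,0],[0,0,0.003],[0,0,0.003],[0,0,0.003],[0,0,0],[0,0,0]],"roll":[0,0,0,0,0,0,0,0,0,0],"gripper":[0,0,0,0,0,0,0,0,0,0]}'
```

```text
time_s: 47.48
eef_pos: [478.3, -270.8, 62.5]
ee_rot: [180.0, 0.0, 167.7]
ft_force: [-0.3, -1.2, 3.6]
width: 0.6
```

```bash
python3 -m creep '{"delta_pos":[[0,0,-0.02],[0,0,-0.04],[0,0,-0.08],[0,0,-0.12],[0,0,-0.15],[0,0,-0.15],[0,0,-0.1],[0,0,0],[0,0,0],[0,0,0]],"roll":[0,0,0,0,0,0,0,0,0,0],"gripper":[0,0,0,0,0,0,0,0,0,0]}'
python3 - <<'E'
from h import *
grab('top','t8');grab('wrist','w24');grab('scene','s8')
crop('s8',180,150,540,440,'c4',s=2.1)
E
```

```text
time_s: 48.32
eef_pos: [477.3, -270.6, 194.1]
ee_rot: [180.0, -0.1, 167.7]
ft_force: [-0.4, 0.5, -1.1]
width: 0.4
```

View pics/t8.png

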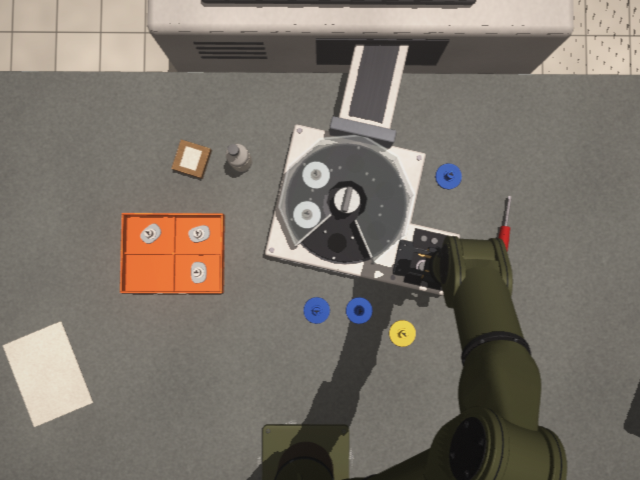

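View pics/w24.png

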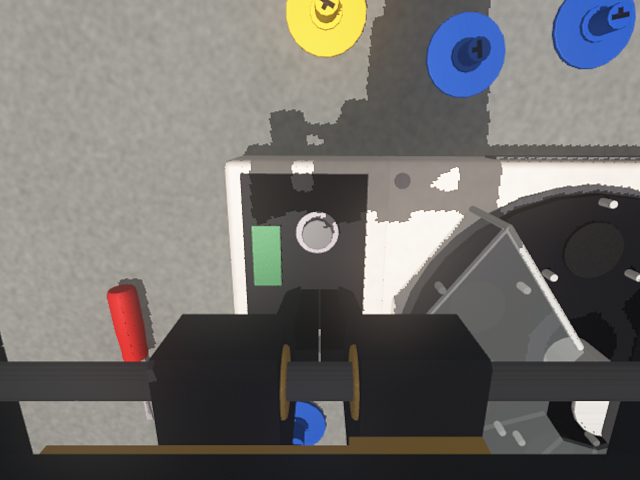

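View pics/c4.png

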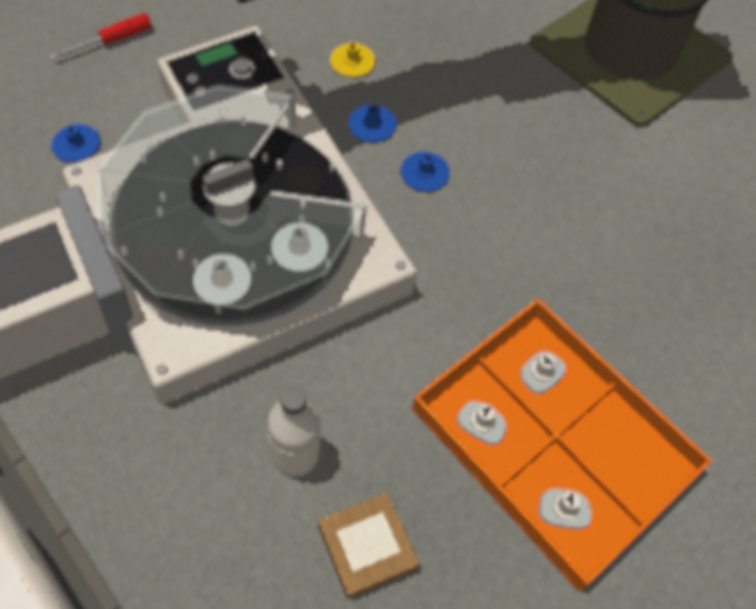

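```bash
python3 -c "
from workcell import order
print(order.close_job())"
```

```text
the job is handed in; nothing more can be done
None
```

The job is done and handed in. All three edged lenses are in the tray and the start key has been pressed. The robot's clock read about 48 s.

- **Unloading:** I turned the drum by its knob in three steps (+30°, +60°, +120°). Each edged lens was lifted out by its stem at the window and laid flat, block up, in its own compartment.
- **Start key:** I pressed it once. The force read about 3.0 N at 64.5 mm and 3.6 N at 62.5 mm. Without the click it would have been nearly 9 N by then, so I take it that the key clicked, short of its stop. I let go straight after. Force readings were noisy by about 1 N, and the force was read only at the end of each move, so I did not see the force fall at the click.
- **Last checks:** The final pictures show three lenses upright in three compartments and both round uncut lenses still in their pockets. The tray, spray bottle, lens box, driver and the blue and yellow look-alikes had not moved, and the gripper was clear of everything. None of the checks failed or disagreed.

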